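Refill the rotary wall-plug dispenser from the sliding-lid box

ROBOT

A 7-joint arm with a two-finger parallel gripper is mounted at the origin on a cart in front of the work surface, level with it; the furniture and walls round the work are solid. World frame = base frame: x ahead of the robot, y to its left, z up, the work surface at z = 0. Lengths are in m, angles in rad, forces in N, time in s.
With the tool pointing down it reaches from about 0.425 to 0.875 m from the base axis. Payload 4.7 kg.
Tool frame: the origin (TCP) lies on the centre line of the jaws, within the pads' length; the fingertips stand 19 mm ahead of it and the grasp point (between the pads) is the TCP; x points along the fingers, z is the direction in which the jaws open and shut, and the axes are right-handed (so a half turn about x gives the same grasp; the last joint's range is limited). The gripper opens to 87 mm and grips with 3 to 60 N. Pads are 19 mm wide; open, the fingers measure 117 mm over their backs; the gripper's body (75 mm by 190 mm) begins 51 mm behind the grasp point.
Start: joints at [-1.256, 0.321, -0.07, 1.45, 0.023, 1.371, -0.057], TCP at [0.193, 0.621, 0.242] pointing down, gripper open.
Joint ranges: [-2.86, 2.86], [-0.3, 2.09], [-1.38, 1.24], [0.06, 2.45], [-1.56, 4.7], [0.09, 2.05], [-2.69, 2.69]. Speed limits (rad/s): [2.57, 2.57, 3.14, 3.14, 3.14, 3.14, 3.14].

INTERFACE

Orientations are given as a rotation vector (axis times angle).
In Python, from bench import get_state, get_image, camera_info, close_job gives the robot as it stands.
- The arm moves only by the tool jog_arm, never from a script. Its argument "targets" is a list of rows, each a list of 7 numbers: the turn, a rotation vector about the tool's x, y, z in degrees, then the shift along the tool's x, y, z in cm, then the finger opening in cm, from 0 to 8.7. In form: [[wx, wy, wz, tx, ty, tz, jaw], ...]. A call has 1 to 10 rows; each row shifts and turns the commanded pose from where the row before left it, along the tool's axes as they then stand; what a row does not reach is not made up. A row lasts 1/8 s, in which the tool goes at most 62.5 mm and 10.7 degrees, less where a joint would pass 70% of its speed; a pose out of reach is approached as far as the arm can. A call is refused whole if a number of a shift passes 6.25 or a number of a turn 10.7, either way. A call with a gripper value outside its range is refused whole. The fingers move at their own pace and stop on an object; "squeeze" is the grip in N (left out, the last holds). Time passes only in rows, so rows that do not move let the fingers close. It gives the time, the measured TCP pose, the force and the opening at its end, in the units of the state.
- get_state(): the state, without advancing time (a new reading comes with each control period).
- get_image(name): name is "side" or "top"; returns (picture, depth): 400x640x3 uint8, red, green, blue; 400x640 float32, m along the optical axis (not along the pixel's ray), 0 where there is no reading.
- camera_info(name): a dict with "intrinsics" (3x3 intrinsics, pixels), "k1" (the pictures are not rectified: a ray, as slopes to the right and down, at radius r is drawn at 1 + k1 r^2 times it, then the intrinsics apply), "world_from_camera" (4x4, takes a point from camera to world coordinates). Camera axes: x right, y up, looking along -z (the intrinsics and any distortion apply to the point x, -y, -z); pixel columns grow to the right and rows downward; lengths in m; the calibration is good to about 2 mm. A picture is of the moment at which its call begins. camera_info takes no time and is no camera call.
- close_job(): hands the job in, once; it reports no verdict.
The state is a dict: "time": time; "joint_positions": joint angles; "qd": joint speeds; "joint_torque": joint torques, N m; "position": TCP position; "tool_rot": TCP orientation; "ft_force": force on the tool from outside, world axes, zero at the start; "torque": the same for the moment, N m; "grip_width": opening from 0.0 (shut) to 1.0 (fully open).
Only numpy, scipy, OpenCV 4.12 (cv2) and the standard library are available. Lean on these libraries where they do the work, as an engineer would, in place of code of your own. Each camera call takes 0.05 s, during which the arm holds its last target.

TASK

Refill the rotary dispenser with wall plugs: draw the box's stiff lid out until its red line meets the front of the box (120 mm; not much further, or it leaves its grooves), and put every plug, those in the box and any left out on the bench, into the dispenser cup of its own colour, turning the clear cover by its knob to bring the opening over that cup. When all are in, turn the cover so that its opening lies squarely over the blank grey station, slide the box's lid fully shut again, and leave the other things on the bench where they are.

Things in the scene. Friction and masses are not known exactly. Their poses are not given: they have to be found in the camera images.
- dispenser: Rotary dispenser fixed to the bench: grey round base, 224 mm across, with five stations 72 degrees apart, 70 mm from its axis: four coloured cups and one solid grey blank (orange tab beside it). A clear disc cover (224 mm across, 56 to 61 mm above the bench) closes all stations but the one under its opening. Origin on the axis at bench level; x points to the blank.
- dial_cover (a joint): Angle of the dispenser's clear cover about its vertical axis (rad): 0 (or any full turn) when its opening is over the blank station, growing anticlockwise seen from above. It turns freely both ways without stops, with light friction (0.12 N m), and stays where it is left.
- opening (a point): Centre of the one round opening in the clear cover (62 mm diameter, orange lip standing 2 mm up), 70 mm from the axis, at the cover's top face, 61 mm above the bench.
- knob (a point): Centre of the cover's black bar knob, on the axis, 79 mm above the bench: an upright bar 48 mm long and 14 mm thick, whose length points to the opening, standing on a low round boss from 65 mm up to its top 91 mm above the bench.
- shut_station (a point): Centre of the blank station: a solid grey boss 72 mm in diameter whose top (54 mm above the bench) lies just under the cover; with the opening over it the dispenser is shut.
- cup_red: Red cup of the dispenser, fixed: round, 76 mm outside and 70 mm inside diameter at the rim, 43 mm deep, rim 52 mm above the bench. Origin at the centre of its underside, 9 mm above the bench. Which cup stands at which station varies.
- cup_yellow: Yellow cup of the dispenser, fixed: round, 76 mm outside and 70 mm inside diameter at the rim, 43 mm deep, rim 52 mm above the bench. Origin at the centre of its underside, 9 mm above the bench. Which cup stands at which station varies.
- cup_blue: Blue cup of the dispenser, fixed: round, 76 mm outside and 70 mm inside diameter at the rim, 43 mm deep, rim 52 mm above the bench. Origin at the centre of its underside, 9 mm above the bench. Which cup stands at which station varies.
- cup_green: Green cup of the dispenser, fixed: round, 76 mm outside and 70 mm inside diameter at the rim, 43 mm deep, rim 52 mm above the bench. Origin at the centre of its underside, 9 mm above the bench. Which cup stands at which station varies. No plugs of its colour are in this delivery.
- plug_box: Wooden box with a sliding lid, screwed to the bench: 150 x 156 mm outside, side walls 56 mm high and 12 mm thick, front wall 40 mm high. Its well is 120 mm (x) by 132 mm (y) with the floor 8 mm above the bench. Origin at the centre of the well, at bench level; the front, from which the lid is drawn out, faces the box's -x.
- box_lid (a joint): How far the box lid is drawn out (m): 0 shut, growing as it slides out of the front along the box's -x. Stiff (about 6 N), stays where left. Lid 138 mm wide, 132 mm long, top 47 mm above the bench. At 0.120 the red line across the lid meets the front face of the box and the well is uncovered; beyond 0.138 the lid leaves its grooves.
- lid_handle (a point): Middle of the wooden handle bar on top of the lid near its front end, 59 mm above the bench: bar 56 mm long across the lid (y of the box), 14 mm thick, from 47 to 71 mm above the bench.
- plug_red_1: Red plastic wall plug: 44 mm long, about 14 mm square in section (ribbed, with a collar at one end), 14 g. Origin at its centre, x along its length. Starts lying flat in the sliding-lid box, under the lid; may be absent (None).
- plug_red_2: Red plastic wall plug: 44 mm long, about 14 mm square in section (ribbed, with a collar at one end), 14 g. Origin at its centre, x along its length. Starts lying flat in the sliding-lid box, under the lid; may be absent (None).
- plug_yellow_1: Yellow plastic wall plug: 44 mm long, about 14 mm square in section (ribbed, with a collar at one end), 14 g. Origin at its centre, x along its length. Starts lying flat in the sliding-lid box, under the lid; may be absent (None).
- plug_blue_1: Blue plastic wall plug: 44 mm long, about 14 mm square in section (ribbed, with a collar at one end), 14 g. Origin at its centre, x along its length. Starts lying flat in the sliding-lid box, under the lid; may be absent (None).
- plug_yellow_2: Yellow plastic wall plug: 44 mm long, about 14 mm square in section (ribbed, with a collar at one end), 14 g. Origin at its centre, x along its length. Starts lying out to the right of the box, on a 2 mm steel sheet that covers the bench there; may be absent (None).
- plug_blue_2: Blue plastic wall plug: 44 mm long, about 14 mm square in section (ribbed, with a collar at one end), 14 g. Origin at its centre, x along its length. Starts lying out to the right of the box, on a 2 mm steel sheet that covers the bench there; may be absent (None).
- pencil: Bystander: red carpenter's pencil, 170 mm, lying loose on the bench; origin at the centre of its underside.
- screwdriver: Bystander: screwdriver with black handle, 210 mm, lying loose on the bench; origin at the centre of its underside.
- sanding_block: Bystander: cork sanding block, 66 x 110 x 29 mm, lying loose on the bench; origin at the centre of its underside.

How it is judged:
On the way, in this order (a step that is already met when the one before it is completed fails the run):
1. the box's lid is drawn out to its red line (110 to 130 mm) and stays there (value of joint box_lid between 0.11 and 0.13 m), for 0.3 s.
2. every plug lies in the dispenser cup of its own colour (horizontal distance between each of plug_red_1, plug_red_2 and cup_red below 0.034 m and height (world z) of plug_red_1 between 0 and 0.046 m and height (world z) of plug_red_2 between 0 and 0.046 m and horizontal distance between each of plug_yellow_1, plug_yellow_2 and cup_yellow below 0.034 m and height (world z) of plug_yellow_1 between 0 and 0.046 m and height (world z) of plug_yellow_2 between 0 and 0.046 m and horizontal distance between each of plug_blue_1, plug_blue_2 and cup_blue below 0.034 m and height (world z) of plug_blue_1 between 0 and 0.046 m and height (world z) of plug_blue_2 between 0 and 0.046 m), for 0.2 s.
At the end, for the whole second after the job is handed in: every plug lies at rest in the cup of its own colour (within 34 mm of the cup's axis and below its rim), the cover rests with the middle of its opening within 10 mm of the middle of the blank station, and the box's lid is shut to within 6 mm (all of step 2 and horizontal distance between opening and shut_station below 0.01 m and value of joint box_lid below 0.006 m and velocity of joint dial_cover between -0.05 and 0.05 rad/s and linear speed of each of plug_red_1, plug_red_2, plug_yellow_1, plug_yellow_2, plug_blue_1, plug_blue_2 below 0.03 m/s); the robot touches nothing.
It fails at once if the lid is pulled out of its grooves (more than 138 mm) (value of joint box_lid above 0.138 m).
It fails at once if another thing on the bench is moved by more than 30 mm (distance of any of pencil, screwdriver, sanding_block from where it was at the start of the episode above 0.03 m).
Of plug_red_1, plug_red_2, plug_yellow_1, plug_yellow_2, plug_blue_1, plug_blue_2 only 4 to 6 are there at a start; the rules pass over those that are not, and their reading is None.
At some moment in a run one of plug_yellow_2, plug_blue_2 may be knocked a few centimetres aside while the robot is not near it.
Once in a run the grip may slacken for a moment while it holds something.
It also fails if it takes over 210 s, if anything falls off the work surface, if the arm or the gripper's body presses on something with over 40 N, if the wrist force passes 120 N, or if a joint passes its speed limit or range.

## Working session

There is one attempt and no reset: what is moved stays moved. The work goes in short steps, Python scripts to look and compute and a tool call to move; the robot and the scene stay as the last step left them, time stands still between calls to the robot, and variables do not carry over. Pictures are saved under pics/ and viewed, and the job is handed in when it is done.

Besides the shell and the picture viewer there is one more tool, called after "Request:" as a command line: name --pt "numbers of a row" for each row, then --argument value for the rest. jog_arm: Moves the arm, as the interface text tells. Its arguments: {"type":"object","properties":{"targets":{"type":"array"},"squeeze":{"type":"number"}},"required":["targets"]}

```bash
ls; mkdir -p pics
python3 - <<'E'
from bench import *
import cv2,numpy as np
for n in("top","side"):
    im,d=get_image(n); cv2.imwrite(f"pics/{n}0.png",im[:,:,::-1]); np.save(f"pics/{n}0.npy",d)
    print(n,camera_info(n))
print(get_state())
E
```

```text
pics
top {'intrinsics': array([[361.81566731,   0.        , 319.06534312],
       [  0.        , 361.81566731, 198.55290677],
       [  0.        ,   0.        ,   1.        ]]), 'k1': -0.0025580013329954228, 'world_from_camera': array([[ 0.00110062,  0.99516429, -0.09821825,  0.4199606 ],
       [-0.99999353,  0.00143168,  0.0033003 , -0.15054412],
       [ 0.00342496,  0.09821398,  0.99515943,  1.00105652],
       [ 0.        ,  0.        ,  0.        ,  1.        ]])}
side {'intrinsics': array([[409.3171154 ,   0.        , 319.95912293],
       [  0.        , 409.3171154 , 193.48291757],
       [  0.        ,   0.        ,   1.        ]]), 'k1': -0.042756332537558374, 'world_from_camera': array([[-0.99769264,  0.04826053, -0.04775276,  0.47779381],
       [-0.06661995, -0.56035514,  0.82556884,  0.74932865],
       [ 0.01308388,  0.82684523,  0.56227731,  0.72128878],
       [ 0.        ,  0.        ,  0.        ,  1.        ]])}
{'time': 0.1, 'joint_positions': array([-1.25587961,  0.32175498, -0.07007577,  1.45154519,  0.02261085,
        1.37081478, -0.05693309]), 'qd': array([-0.00030767, -0.00168729, -0.00231365, -0.00342268,  0.00104787,
        0.00248306, -0.00158328]), 'joint_torque': array([-3.49109187e-04, -4.92575848e+01, -4.06058980e-01, -3.13396847e+01,
       -6.43136096e-02,  3.95264919e-02,  6.95698509e-05]), 'position': array([0.19251117, 0.6203508 , 0.24057076]), 'tool_rot': array([-0.98591143,  1.33799254,  0.98406176]), 'ft_force': array([-0.21783649,  0.23038986,  0.36251171]), 'torque': array([-0.01652134, -0.02420098,  0.00140218]), 'grip_width': 0.9958662257409006}
```

View pics/top0.png

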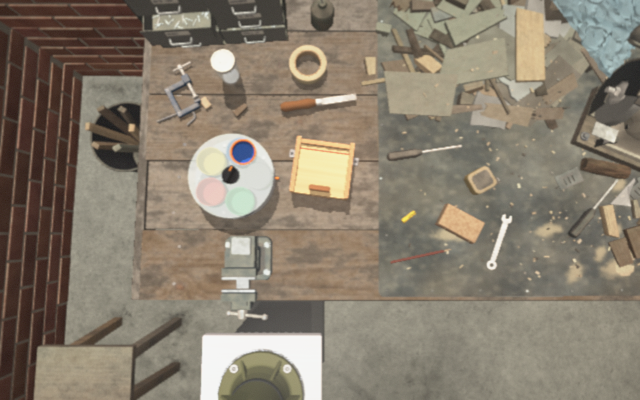

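View pics/side0.png

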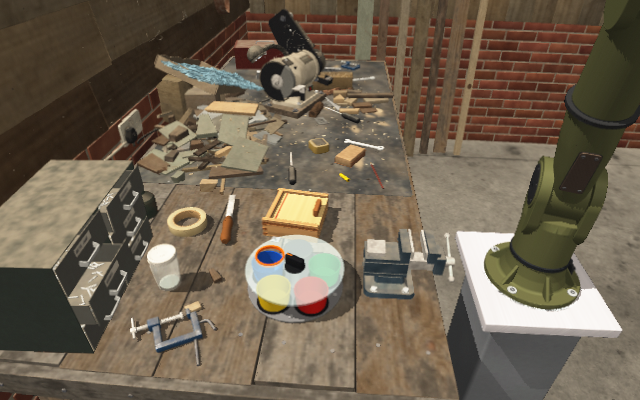

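```bash
cat > h.py <<'E'
import numpy as np, cv2
from bench import *
from scipy.spatial.transform import Rotation as R
def cam(n):
    c=camera_info(n); return c['intrinsics'],c['k1'],c['world_from_camera']
def ray(n,u,v):
    K,k,T=cam(n)
    p=cv2.undistortPoints(np.array([[[u,v]]],float),K,np.array([k,0,0,0,0]))[0,0]
    return T[:3,3],T[:3,:3]@np.array([p[0],-p[1],-1.])
def onz(n,u,v,z):
    o,d=ray(n,u,v); return o+d*(z-o[2])/d[2]
def pt(n,u,v,dep):
    o,d=ray(n,u,v); return o+d*dep
def proj(n,P):
    K,k,T=cam(n); q=T[:3,:3].T@(np.array(P,float)-T[:3,3])
    a=cv2.projectPoints(np.array([[q[0],-q[1],-q[2]]]),np.zeros(3),np.zeros(3),K,np.array([k,0,0,0,0]))[0][0,0]
    return a
def shot(n,name,box=None,s=1):
    im,d=get_image(n); im=im[:,:,::-1].copy(); np.save(f"pics/{name}.npy",im); np.save(f"pics/{name}_d.npy",d)
    o=im
    if box: x0,y0,x1,y1=box; o=im[y0:y1,x0:x1]
    cv2.imwrite(f"pics/{name}.png",cv2.resize(o,None,fx=s,fy=s,interpolation=cv2.INTER_CUBIC)); return im,d
def st():
    s=get_state(); 
    M=R.from_rotvec(s['tool_rot']).as_matrix()
    print('t',round(s['time'],2),'p',s['position'].round(4),'F',s['ft_force'].round(1),'g',round(s['grip_width']*8.7,2)); print(M.round(3)); print(s['joint_positions'].round(3)); return s,M
def seg(im,col,box):
    hsv=cv2.cvtColor(im,cv2.COLOR_BGR2HSV); H,S,V=[hsv[:,:,i].astype(int) for i in range(3)]
    if col=='y': m=(H>20)&(H<33)&(S>150)&(V>120)
    if col=='b': m=(H>100)&(H<130)&(S>120)&(V>50)
    if col=='r': m=((H<6)|(H>172))&(S>140)&(V>80)
    m=m.astype(np.uint8); k=np.zeros_like(m); x0,y0,x1,y1=box; k[y0:y1,x0:x1]=1; return m*k
E
python3 - <<'E'
from h import *
im=cv2.imread('pics/top0.png')
a=cv2.resize(im[120:235,180:370],None,fx=4,fy=4,interpolation=cv2.INTER_CUBIC);cv2.imwrite('pics/z1.png',a)
a=cv2.resize(im[130:270,370:510],None,fx=4,fy=4,interpolation=cv2.INTER_CUBIC);cv2.imwrite('pics/z2.png',a)
s=cv2.imread('pics/side0.png')
a=cv2.resize(s[170:330,230:400],None,fx=3.7,fy=3.7,interpolation=cv2.INTER_CUBIC);cv2.imwrite('pics/z3.png',a)
st()
E
```

```text
t 0.1 p [0.1925 0.6204 0.2406] F [-0.2  0.2  0.4] g 8.66
[[-0.    -0.955  0.296]
 [-0.002  0.296  0.955]
 [-1.    -0.    -0.002]]
[-1.256  0.322 -0.07   1.452  0.023  1.371 -0.057]
```

View pics/z1.png

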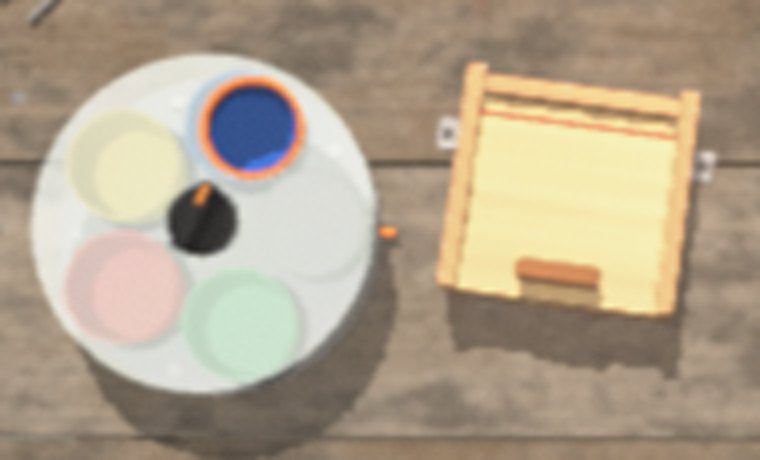

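View pics/z2.png

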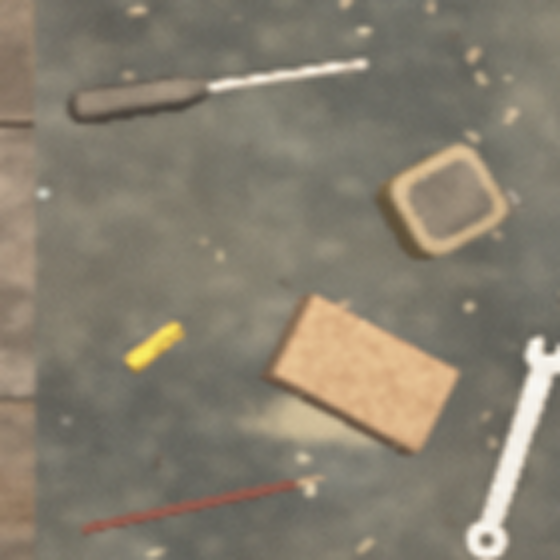

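View pics/z3.png

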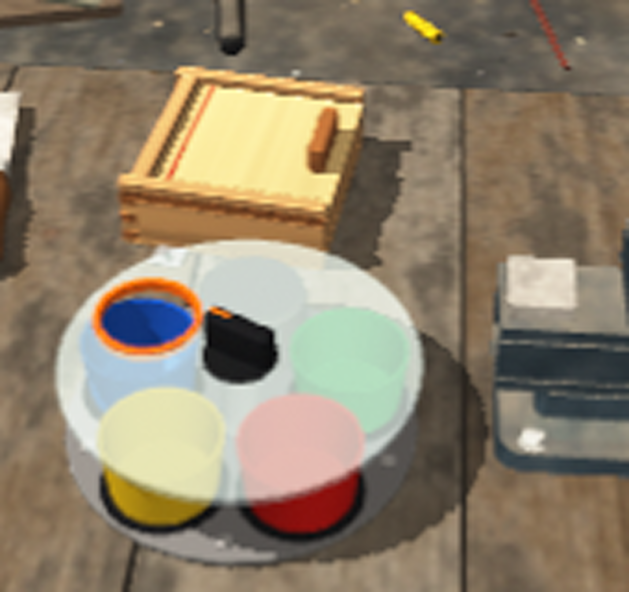

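Run:
```python
from h import *
im=cv2.imread('pics/top0.png')
o=lambda x,y,z:onz('top',180+x/4-.375,120+y/4-.375,z)
for nm,x,y,z in [('discc',204,224,.061),('discL',32,224,.061),('discR',376,224,.061),('discT',204,55,.061),('discB',204,393,.061),('open',252,127,.062),('tab',388,233,.055),('knob',203,217,.091),('TL',476,64,.056),('TR',698,92,.056),('BL',442,286,.056),('BR',674,316,.056),('handle',558,271,.071),('hL',518,268,.071),('hR',599,278,.071)]:
    print(nm,o(x,y,z).round(4))
hsv=cv2.cvtColor(im,cv2.COLOR_BGR2HSV)
m=seg(im,'y',(395,200,425,230)); m2=m
ys,xs=np.nonzero(m2);print(len(xs),xs.mean(),ys.mean())
P=onz('top',xs.mean(),ys.mean(),.014);print(P)
r=cv2.minAreaRect(cv2.findContours(m2,0,1)[0][0]);print(r)
# side check
s=cv2.imread('pics/side0.png')
ms=seg(s,'y',(320,165,360,185));ys,xs=np.nonzero(ms);print(xs.mean(),ys.mean(),onz('side',xs.mean(),ys.mean(),.009))
d=np.load('pics/top0.npy')
for u,v in [(408,216),(399,216),(322,175),(320,187),(230,176),(201,150),(243,152)]:print(u,v,pt('top',u,v,d[v,u]).round(3))
```

```text
discc [0.5729 0.0786 0.061 ]
discL [0.5727 0.1914 0.061 ]
discR [ 0.5731 -0.0343  0.061 ]
discT [0.6864 0.0815 0.061 ]
discB [0.462  0.0758 0.061 ]
open [0.6375 0.0483 0.062 ]
tab [ 0.5681 -0.0415  0.055 ]
knob [0.5725 0.072  0.091 ]
TL [ 0.682  -0.0989  0.056 ]
TR [ 0.6632 -0.247   0.056 ]
BL [ 0.5327 -0.0776  0.056 ]
BR [ 0.5132 -0.23    0.056 ]
handle [ 0.5409 -0.1538  0.071 ]
hL [ 0.5428 -0.1278  0.071 ]
hR [ 0.5363 -0.1803  0.071 ]
53 407.92452830188677 216.39622641509433
[ 0.46876516 -0.39652839  0.014     ]
((408.09759521484375, 216.12193298339844), (3.7481703758239746, 14.367987632751465), 51.34019088745117)
343.53846153846155 176.53846153846155 [ 0.46734501 -0.40242325  0.009     ]
408 216 [ 0.47  -0.397  0.014]
399 216 [ 0.47  -0.375  0.001]
322 175 [ 0.577 -0.161  0.047]
320 187 [ 0.541 -0.156  0.074]
230 176 [0.568 0.074 0.088]
201 150 [0.641 0.159 0.061]
243 152 [0.647 0.058 0.013]
```

```bash
cat >> h.py <<'E'
def tgtM(az):
    a=np.radians(az); z=np.array([np.cos(a),np.sin(a),0]); x=np.array([0,0,-1.]); return np.column_stack([x,np.cross(z,x),z])
def plan(wps,step=6.0,tstep=10.,start=None):
    """wps: (x,y,z,az,jaw_cm)"""
    if start is None:
        s=get_state(); p=s['position'].copy(); M=R.from_rotvec(s['tool_rot']).as_matrix()
    else: p,M=start
    rows=[]
    for (x,y,z,az,j,*sp) in wps:
        stp=sp[0] if sp else step
        P=np.array([x,y,z]); Mt=tgtM(az)
        d=np.linalg.norm(P-p)*100; a=np.degrees(np.linalg.norm(R.from_matrix(M.T@Mt).as_rotvec()))
        n=max(1,int(np.ceil(max(d/stp-1e-6,a/tstep-1e-6))))
        for i in range(n):
            k=n-i
            rv=R.from_matrix(M.T@Mt).as_rotvec(); rv=np.round(np.degrees(rv)/k,1)
            sh=np.round(M.T@(P-p)*100/k,2)
            rows.append([float(v)+0. for v in rv]+[float(v)+0. for v in sh]+[j])
            p=p+M@sh/100; M=M@R.from_rotvec(np.radians(rv)).as_matrix()
    for i in range(0,len(rows),10): print('['+','.join('['+','.join('%g'%v for v in r)+']' for r in rows[i:i+10])+']')
    return p,M
E
python3 - <<'E'
from h import *
plan([(.48,.35,.24,36,8.7),(.60,.0,.24,0,8.7),(.541,-.154,.18,-7.3,5)])
im=cv2.imread('pics/top0.png')
o=lambda x,y,z:onz('top',180+x/4-.375,120+y/4-.375,z)
for nm,x,y in [('y',128,166),('r',126,288),('g',242,326)]:
    P=o(x,y,.045)-[.573,.0775,0]; print(nm,P.round(4),np.degrees(np.arctan2(P[1],P[0])),np.hypot(P[0],P[1]))
E
```

```text
[[5.3,0,0,0.01,-5.07,-2.47,8.7],[5.2,0,0,0.01,-5.27,-1.99,8.7],[5.3,0,0,0.01,-5.43,-1.51,8.7],[5.2,0,0,0.02,-5.55,-1,8.7],[5.3,0,0,0.01,-5.62,-0.49,8.7],[5.2,0,0,0.02,-5.64,0.03,8.7],[5.3,-0.1,0.1,0.01,-5.61,0.54,8.7],[5.1,0,0,0,-5.05,-1.55,8.7],[5.1,0,0,0,-5.17,-1.09,8.7],[5.2,0,0,-0.01,-5.25,-0.63,8.7]]
[[5.1,0,0,0,-5.28,-0.15,8.7],[5.2,0,0,-0.01,-5.28,0.32,8.7],[5.1,0,0,0,-5.23,0.79,8.7],[5.2,0,0,-0.01,-5.13,1.26,8.7],[2.4,0,0,2,-5.14,-1.96,5],[2.4,0,0,2,-5.21,-1.75,5],[2.5,0,0,1.99,-5.29,-1.53,5]]
y [0.0417 0.0569 0.045 ] 53.74886929171543 0.0705528351063345
r [-0.0406  0.0557  0.045 ] 126.06720261016436 0.06894191227053424
g [-0.0658 -0.0219  0.045 ] -161.6047875419444 0.06938035161778033
```

Request:
jog_arm --pt "5.3 0 0 0 -5.1 -2.5 8.7" --pt "5.2 0 0 0 -5.3 -2 8.7" --pt "5.3 0 0 0 -5.4 -1.5 8.7" --pt "5.2 0 0 0 -5.5 -1 8.7" --pt "5.3 0 0 0 -5.6 -0.5 8.7" --pt "5.2 0 0 0 -5.6 0 8.7" --pt "5.3 0 0 0 -5.6 0.5 8.7" --pt "5.1 0 0 0 -5.0 -1.5 8.7" --pt "5.1 0 0 0 -5.2 -1.1 8.7" --pt "5.2 0 0 0 -5.2 -0.6 8.7"

```text
time: 1.35
position: [0.5307, 0.1995, 0.2412]
tool_rot: [-0.279, 1.553, 0.279]
ft_force: [0.6, 0.3, 0.1]
grip_width: 1.0
```

Run:
```python
from h import *
st()
plan([(.60,.0,.24,0,8.7),(.541,-.154,.15,-7.3,5)])
```

```text
t 1.35 p [0.5307 0.1995 0.2412] F [0.6 0.3 0.1] g 8.7
[[-0.001 -0.348  0.937]
 [-0.     0.937  0.348]
 [-1.    -0.    -0.001]]
[-0.723  0.145  0.351  1.675 -0.051  1.331 -0.007]
[[5.1,0,0,0.03,-5.28,-0.11,8.7],[5.1,0,0,0.03,-5.27,0.35,8.7],[5.1,0,0,0.03,-5.21,0.82,8.7],[5.1,0,0,0.03,-5.12,1.29,8.7],[1.8,0,0,2.25,-3.85,-1.47,5],[1.8,0,0,2.25,-3.89,-1.35,5],[1.8,0,0,2.25,-3.94,-1.23,5],[1.9,0,0,2.25,-3.97,-1.11,5]]
```

Request:
jog_arm --pt "5.1 0 0 0 -5.3 -0.1 8.7" --pt "5.1 0 0 0 -5.3 0.3 8.7" --pt "5.1 0 0 0 -5.2 0.8 8.7" --pt "5.1 0 0 0 -5.1 1.3 8.7" --pt "1.8 0 0 2.2 -3.8 -1.5 5" --pt "1.8 0 0 2.2 -3.9 -1.4 5" --pt "1.8 0 0 2.2 -3.9 -1.2 5" --pt "1.9 0 0 2.2 -4.0 -1.1 5" --pt "0 0 0 0 0 0 5"

```text
time: 2.48
position: [0.5379, -0.1558, 0.1516]
tool_rot: [0.102, 1.573, -0.104]
ft_force: [-0.1, -0.3, 1.3]
grip_width: 0.593
```

Run:
```python
from h import *
st()
plan([(.541,-.154,.070,-7.3,5,3)])
shot('top','t1',(180,100,420,250),3)
shot('side','s1',(200,130,420,280),3)
```

```text
t 2.48 p [ 0.5379 -0.1558  0.1516] F [-0.1 -0.3  1.3] g 5.16
[[-0.004  0.131  0.991]
 [-0.001  0.991 -0.131]
 [-1.    -0.002 -0.004]]
[-0.324  0.22   0.632  1.809 -0.139  1.161  0.221]
[[-0.1,-0.1,0,2.72,0.08,0.11,5],[-0.1,-0.1,0,2.72,0.08,0.1,5],[0,0,0.1,2.72,0.08,0.1,5]]
```

View pics/t1.png

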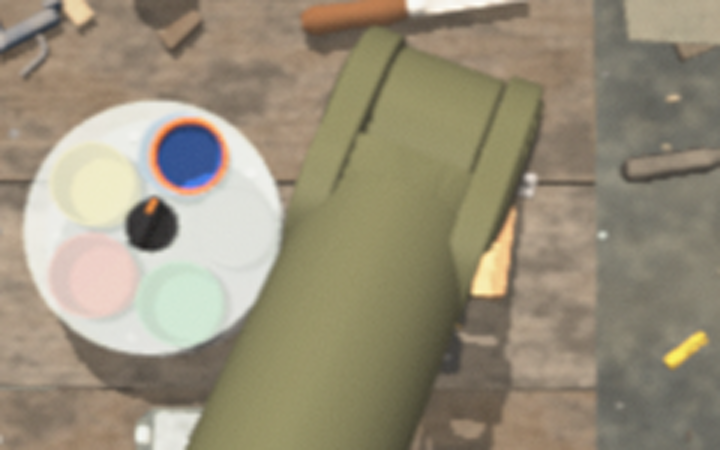

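View pics/s1.png

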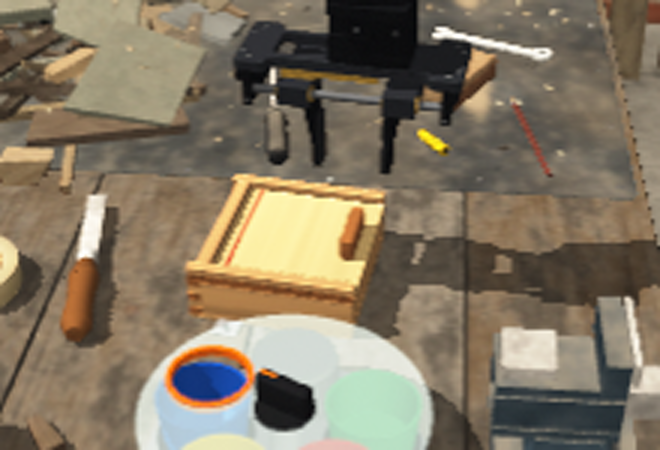

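Request:
jog_arm --pt "0 0 0 2.7 0.1 0.1 5" --pt "0 0 0 2.7 0.1 0.1 5" --pt "0 0 0 2.7 0.1 0.1 5" --pt "0 0 0 0 0 0 0" --pt "0 0 0 0 0 0 0" --pt "0 0 0 0 0 0 0" --pt "0 0 0 0 0 0 0" --squeeze 30

```text
time: 3.45
position: [0.5431, -0.149, 0.0732]
tool_rot: [0.099, 1.572, -0.097]
ft_force: [-11.7, 2.7, 8.0]
grip_width: 0.206
```

Run:
```python
from h import *
st()
shot('side','s2',(200,130,420,280),3)
```

```text
t 3.45 p [ 0.5431 -0.149   0.0732] F [-11.7   2.7   8. ] g 1.8
[[-0.003  0.124  0.992]
 [ 0.001  0.992 -0.124]
 [-1.     0.001 -0.003]]
[-0.298  0.322  0.604  1.873 -0.213  1.015  0.271]
```

View pics/s2.png

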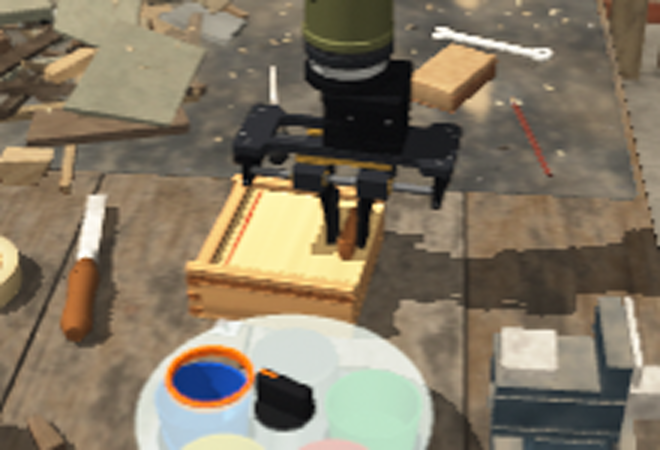

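Request:
jog_arm --pt "0 0 0 0 0 0 0" --pt "0 0 0 0 0 0 0" --pt "0 0 0 0 0 0 0" --pt "0 0 0 0 0 0 0" --squeeze 40

```text
time: 4.0
position: [0.5411, -0.1489, 0.0728]
tool_rot: [0.101, 1.576, -0.097]
ft_force: [-10.4, 2.5, 9.0]
grip_width: 0.156
```

Request:
jog_arm --pt "0 0 0 0 0 -1.5 0" --pt "0 0 0 0 0 -1.5 0" --pt "0 0 0 0 0 -1.5 0" --pt "0 0 0 0 0 -1.5 0" --pt "0 0 0 0 0 -1.5 0" --pt "0 0 0 0 0 -1.5 0" --pt "0 0 0 0 0 0 0" --pt "0 0 0 0 0 0 0"

```text
time: 5.0
position: [0.4558, -0.1377, 0.0734]
tool_rot: [0.099, 1.568, -0.097]
ft_force: [-1.0, 3.6, 6.6]
grip_width: 0.156
```

Run:
```python
from h import *
st()
shot('side','s3',(200,130,420,280),3)
```

```text
t 5.0 p [ 0.4558 -0.1377  0.0734] F [-1.   3.6  6.6] g 1.35
[[ 0.001  0.124  0.992]
 [ 0.001  0.992 -0.124]
 [-1.     0.001  0.001]]
[-0.359  0.119  0.633  2.081 -0.087  0.966  0.196]
```

View pics/s3.png

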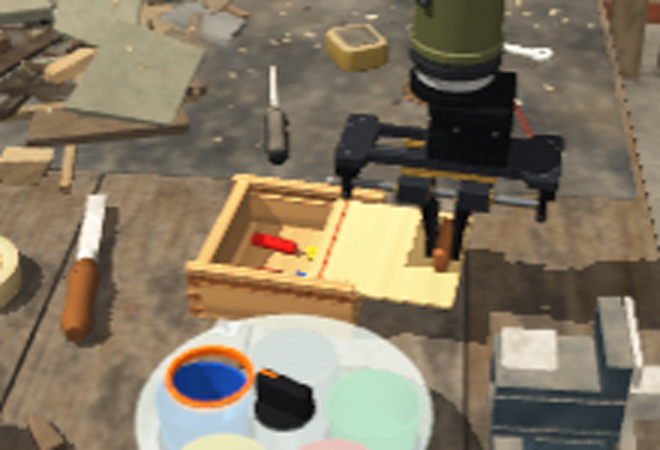

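Request:
jog_arm --pt "0 0 0 0 0 -1.2 0" --pt "0 0 0 0 0 -1.2 0" --pt "0 0 0 0 0 -0.9 0" --pt "0 0 0 0 0 0 0" --pt "0 0 0 0 0 0 0" --pt "0 0 0 0 0 0 0"

```text
time: 5.8
position: [0.4241, -0.1335, 0.0734]
tool_rot: [0.098, 1.566, -0.097]
ft_force: [3.3, 3.7, 6.8]
grip_width: 0.158
```

Run:
```python
from h import *
st()
shot('side','s4',(200,130,420,280),3)
```

```text
t 5.8 p [ 0.4241 -0.1335  0.0734] F [3.3 3.7 6.8] g 1.38
[[ 0.003  0.124  0.992]
 [ 0.001  0.992 -0.124]
 [-1.     0.001  0.002]]
[-0.371  0.037  0.633  2.152 -0.028  0.958  0.153]
```

View pics/s4.png

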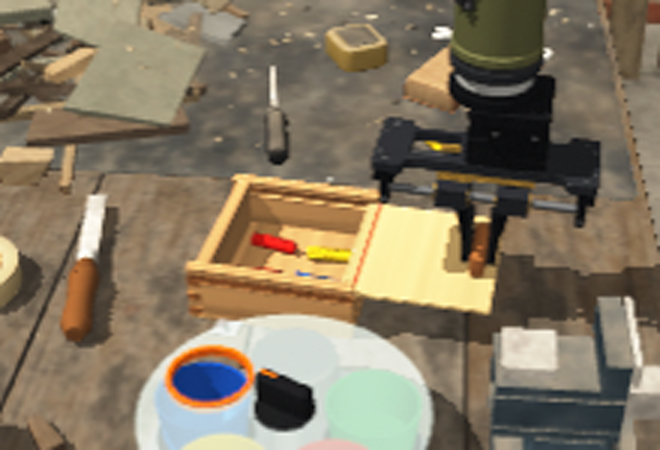

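Request:
jog_arm --pt "0 0 0 0 0 0 4" --pt "0 0 0 0 0 0 4" --pt "0 0 0 -3 0 0 4" --pt "0 0 0 -5 0 0 4" --pt "0 0 0 -5 0 0 4"

```text
time: 6.48
position: [0.421, -0.1346, 0.2029]
tool_rot: [0.098, 1.572, -0.099]
ft_force: [0.4, 0.3, -0.2]
grip_width: 0.456
```

Run:
```python
from h import *
st()
plan([(.5,.12,.22,10,6),(.42,.36,.22,40,6)])
```

```text
t 6.47 p [ 0.421  -0.1346  0.2029] F [ 0.4  0.3 -0.2] g 3.97
[[-0.003  0.125  0.992]
 [-0.001  0.992 -0.125]
 [-1.    -0.001 -0.003]]
[-0.396 -0.145  0.599  2.007  0.087  1.259  0.045]
[[-3.4,0,0,-0.35,5.25,0.93,6],[-3.4,0,0,-0.35,5.18,1.24,6],[-3.5,-0.1,0,-0.35,5.1,1.55,6],[-3.4,0,0,-0.35,5,1.85,6],[-3.5,-0.1,0,-0.34,4.88,2.15,6],[-6,0,0,0,5.01,-0.74,6],[-6,0,0,0,5.05,-0.21,6],[-6,0,0,0,5.05,0.31,6],[-6,0,0,-0.01,4.99,0.84,6],[-6,0,0,0,4.87,1.36,6]]
```

Request:
jog_arm --pt "-3.4 0 0 -0.4 5.2 0.9 6" --pt "-3.4 0 0 -0.4 5.2 1.2 6" --pt "-3.5 0 0 -0.3 5.1 1.6 6" --pt "-3.4 0 0 -0.3 5 1.9 6" --pt "-3.5 0 0 -0.3 4.9 2.1 6" --pt "-6 0 0 0 5 -0.7 6" --pt "-6 0 0 0 5 -0.2 6" --pt "-6 0 0 0 5 0.3 6" --pt "-6 0 0 0 5 0.8 6" --pt "-6 0 0 0 4.9 1.4 6"

```text
time: 7.72
position: [0.4206, 0.3599, 0.2185]
tool_rot: [-0.551, 1.502, 0.548]
ft_force: [1.3, 0.5, -0.5]
grip_width: 0.688
```

Run:
```python
from h import *
st()
shot('side','s5',(200,130,420,280),3)
shot('top','t5',(180,110,380,250),4)
```

```text
t 7.72 p [0.4206 0.3599 0.2185] F [ 1.3  0.5 -0.5] g 5.98
[[-0.001 -0.646  0.764]
 [-0.003  0.764  0.646]
 [-1.    -0.001 -0.003]]
[-0.873  0.13   0.127  1.729 -0.016  1.286 -0.04 ]
```

View pics/t5.png

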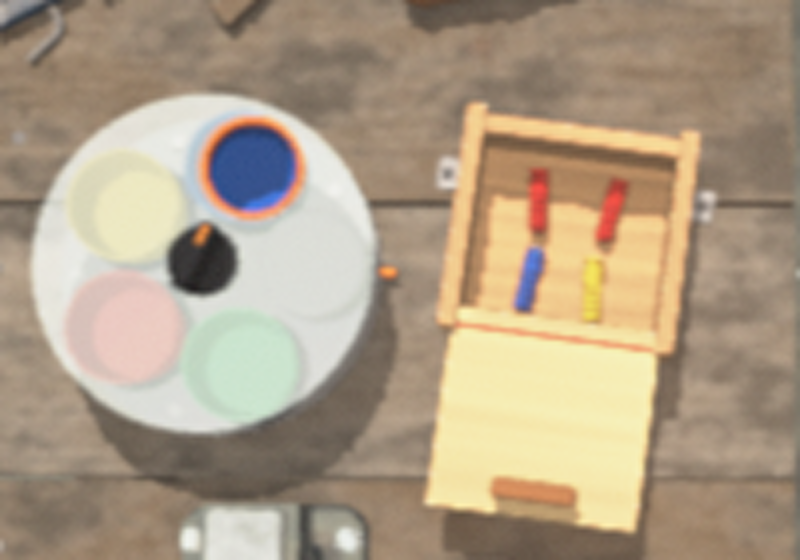

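View pics/s5.png

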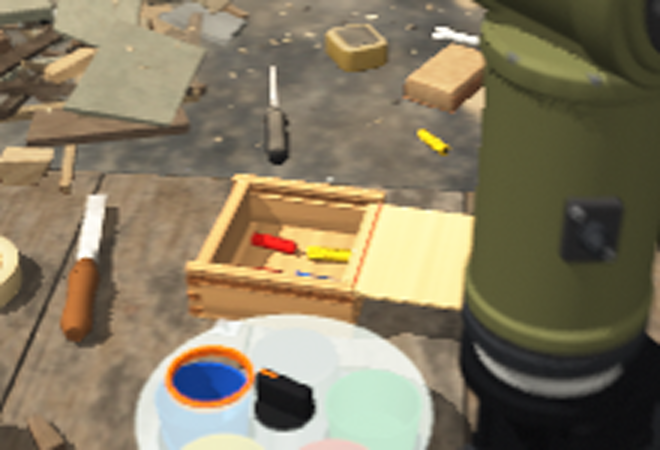

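```bash
cat >> h.py <<'E'
def blobs(im,col,box,z,n='top'):
    m=seg(im,col,box); k,lab,stt,c=cv2.connectedComponentsWithStats(m,connectivity=8)
    for i in range(1,k):
        if stt[i,4]<12: continue
        ys,xs=np.nonzero(lab==i)
        P=np.array([onz(n,a,b,z)[:2] for a,b in zip(xs,ys)]); c0=P.mean(0); w,v=np.linalg.eigh(np.cov((P-c0).T))
        a=np.degrees(np.arctan2(v[1,1],v[0,1]))%180
        print(col,'n',len(xs),'px',xs.mean().round(1),ys.mean().round(1),'xy',c0.round(4),'az',a.round(1),'L',(np.sqrt(12*w)).round(4))
def opening(im,box=(180,120,285,225)):
    hsv=cv2.cvtColor(im,cv2.COLOR_BGR2HSV); H,S,V=[hsv[:,:,i].astype(int) for i in range(3)]
    m=(((H<16)|(H>175))&(S>120)&(V>140)).astype(np.uint8)
    k=np.zeros_like(m);x0,y0,x1,y1=box;k[y0:y1,x0:x1]=1;m*=k
    n,lab,stt,c=cv2.connectedComponentsWithStats(m,connectivity=8)
    for i in range(1,n):
        if stt[i,4]<4: continue
        ys,xs=np.nonzero(lab==i)
        P=np.array([onz('top',a,b,.0625)[:2] for a,b in zip(xs,ys)])
        A=np.c_[2*P,np.ones(len(P))]; s=np.linalg.lstsq(A,(P**2).sum(1),rcond=None)[0]
        r=np.sqrt(s[2]+s[:2]@s[:2]); 
        v=s[:2]-np.array(DC)
        print('orange n',len(xs),'mean',P.mean(0).round(4),'circ',s[:2].round(4),'r',r.round(4),'az',np.degrees(np.arctan2(v[1],v[0])).round(1),'rad',np.hypot(*v).round(4))
DC=(.573,.0775)
E
python3 - <<'E'
from h import *
im=np.load('pics/t5.npy')
for c in 'rby': blobs(im,c,(295,140,350,195),.020)
opening(im)
# knob black
g=cv2.cvtColor(im,cv2.COLOR_BGR2GRAY); m=np.zeros_like(g); m[158:192,212:250]=1; m=m*(g<60)
ys,xs=np.nonzero(m);print(len(xs),xs.mean(),ys.mean(),xs.min(),xs.max(),ys.min(),ys.max(),onz('top',xs.mean(),ys.mean(),.075))
E
```

```text
r n 53 px 314.3 159.2 xy [ 0.6257 -0.1406] az 178.0 L [0.0097 0.0417]
r n 55 px 332.4 161.9 xy [ 0.6183 -0.1905] az 164.5 L [0.0101 0.0419]
b n 24 px 312.1 178.2 xy [ 0.5728 -0.1347] az 165.1 L [0.0059 0.0359]
y n 51 px 327.8 182.4 xy [ 0.5613 -0.1776] az 177.8 L [0.0095 0.0424]
orange n 94 mean [0.6407 0.0519] circ [0.6367 0.048 ] r 0.0317 az -24.9 rad 0.0702
orange n 11 mean [0.5929 0.0804] circ [0.5929 0.0804] r 0.0041 az 8.3 rad 0.0201
orange n 10 mean [ 0.5671 -0.0421] circ [ 0.5673 -0.042 ] r 0.0033 az -92.7 rad 0.1197
157 229.94267515923568 175.7388535031847 223 237 168 182 [0.57031651 0.07694459 0.075     ]
```

Run:
```python
from h import *
im=np.load('pics/t5.npy')
a=im[135:220,185:285]
lab=cv2.cvtColor(a,cv2.COLOR_BGR2LAB); lab[:,:,0]=cv2.createCLAHE(6,(3,3)).apply(lab[:,:,0])
cv2.imwrite('pics/z4.png',cv2.resize(cv2.cvtColor(lab,cv2.COLOR_LAB2BGR),None,fx=7,fy=7,interpolation=cv2.INTER_CUBIC))
s=np.load('pics/s5.npy')
```

```text
(no output)
```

View pics/z4.png

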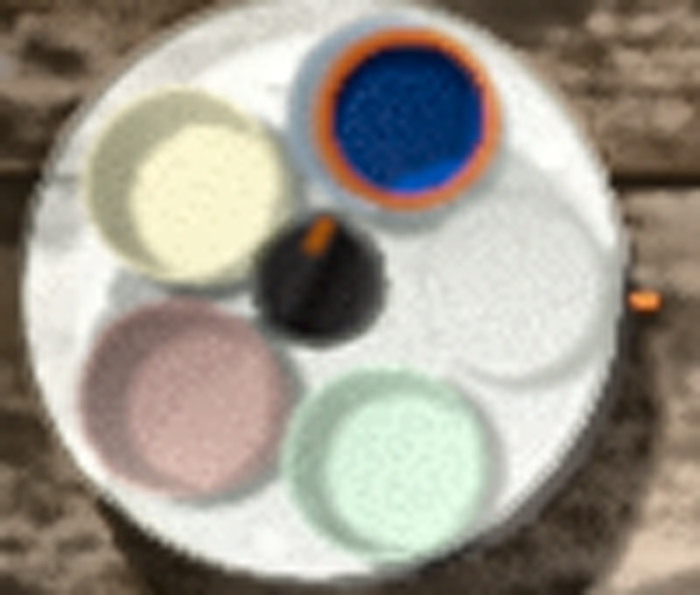

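Run:
```python
from h import *
o=lambda x,y,z:onz('top',185+x/7-.43,135+y/7-.43,z)
Q=[(72,395,122),(144,186,187),(216,186,400),(288,390,463)]
A=[];b=[];Ps=[]
for t,x,y in Q:
    P=o(x,y,.052); Ps.append(P); c,s=np.cos(np.radians(t))*.07,np.sin(np.radians(t))*.07
    A+= [[1,0,c,-s],[0,1,s,c]]; b+=[P[0],P[1]]
s=np.linalg.lstsq(np.array(A),np.array(b),rcond=None)
print(s[0],np.degrees(np.arctan2(s[0][3],s[0][2])),np.hypot(*s[0][2:]), (np.array(A)@s[0]-b).round(4)); print(np.array(Ps).round(4))
print('disc',[o(x,y,.061).round(4) for x,y in((24,290),(630,290),(325,-2),(325,578))])
print('boss',o(508,285,.054),'tab',o(645,300,.052),'tabz.03',o(645,300,.03))
```

```text
[ 0.57271518  0.07598805  0.01261015 -0.98815357] -89.2688697087026 0.9882340306417549 [ 0.0006  0.0007 -0.0002 -0.0011 -0.      0.0003 -0.0004  0.0001]
[[0.6381 0.0547 0.052 ]
 [0.6129 0.1336 0.052 ]
 [0.5314 0.1311 0.052 ]
 [0.5076 0.0537 0.052 ]]
disc [array([0.5717, 0.1904, 0.061 ]), array([ 0.5721, -0.0368,  0.061 ]), array([0.6839, 0.0804, 0.061 ]), array([0.4639, 0.0749, 0.061 ])]
boss [0.57505649 0.01021628 0.054     ] tab [ 0.5697249  -0.04139001  0.052     ] tabz.03 [ 0.57319658 -0.03885972  0.03      ]
```

```bash
python3 - <<'E'
from h import *
import h
im=np.load('pics/t5.npy')
hsv=cv2.cvtColor(im,cv2.COLOR_BGR2HSV)
print(hsv[172:188,308:317].tolist()[4],hsv[180,308:317].tolist(),hsv[184,308:317].tolist())
E
sed -i "s/(H>100)&(H<130)&(S>120)&(V>50)/(H>100)\&(H<130)\&(S>75)\&(V>50)/" h.py
python3 - <<'E'
from h import *
im=np.load('pics/t5.npy'); blobs(im,'b',(300,168,322,195),.02)
plan([(.5,.16,.22,50,5),(.573,-.133,.16,75,3)])
E
```

```text
[[19, 106, 242], [17, 101, 240], [1, 57, 214], [120, 85, 200], [111, 147, 219], [112, 146, 213], [115, 123, 182], [144, 44, 146], [12, 105, 211]] [[18, 102, 244], [9, 75, 223], [124, 67, 182], [113, 129, 188], [114, 125, 174], [120, 86, 157], [2, 57, 169], [15, 114, 230], [19, 105, 243]] [[6, 67, 213], [122, 73, 186], [113, 131, 193], [114, 121, 168], [119, 85, 144], [177, 51, 149], [13, 113, 221], [18, 108, 240], [18, 105, 241]]
b n 44 px 311.8 179.4 xy [ 0.5696 -0.1337] az 165.9 L [0.0085 0.0398]
[[-2.3,0,0,-0.06,-5.24,-1.77,5],[-2.3,0,0,-0.05,-5.17,-1.98,5],[-2.4,-0.1,-0.1,-0.06,-5.08,-2.19,5],[-2.3,0,0,-0.05,-4.98,-2.4,5],[-4.2,0,0,1,-4.07,-2.96,3],[-4.2,0,0,1,-3.85,-3.25,3],[-4.2,0,0,1,-3.6,-3.52,3],[-4.1,0,0,1,-3.33,-3.77,3],[-4.2,0,0,1,-3.05,-4,3],[-4.1,0,-0.1,0.99,-2.75,-4.22,3]]
```

Request:
jog_arm --pt "-2.3 0 0 0 -5.2 -1.8 5" --pt "-2.3 0 0 0 -5.2 -2 5" --pt "-2.4 0 0 0 -5.1 -2.2 5" --pt "-2.3 0 0 0 -5 -2.4 5" --pt "-4.2 0 0 1 -4.1 -3 3" --pt "-4.2 0 0 1 -3.9 -3.2 3" --pt "-4.2 0 0 1 -3.6 -3.5 3" --pt "-4.1 0 0 1 -3.3 -3.8 3" --pt "-4.2 0 0 1 -3 -4 3" --pt "-4.1 0 0 1 -2.8 -4.2 3"

```text
time: 9.07
position: [0.571, -0.1432, 0.1584]
tool_rot: [-1.006, 1.328, 1.008]
ft_force: [0.6, -0.2, 0.3]
grip_width: 0.343
```

Run:
```python
from h import *
st()
plan([(.5697,-.1337,.10,75.5,3,4),(.5697,-.1337,.03,75.5,3,3)])
```

```text
t 9.07 p [ 0.571  -0.1432  0.1584] F [ 0.6 -0.2  0.3] g 2.98
[[-0.002 -0.963  0.268]
 [-0.     0.268  0.963]
 [-1.     0.002 -0.001]]
[-0.241  0.266  0.517  1.73  -0.14   1.185  1.613]
[[-0.5,0,-0.1,2.92,0.19,0.44,3],[-0.6,-0.1,0,2.92,0.18,0.45,3],[0,0,0,2.33,0,0,3],[0,0,0,2.34,0,0,3],[0,0,0,2.33,0,-0.01,3]]
```

Request:
jog_arm --pt "-0.5 0 0 2.9 0.2 0.4 3" --pt "-0.6 0 0 2.9 0.2 0.4 3" --pt "0 0 0 0 0 0 3" --pt "0 0 0 0 0 0 3"

```text
time: 9.57
position: [0.5704, -0.1328, 0.1022]
tool_rot: [-1.02, 1.319, 1.019]
ft_force: [0.0, 0.5, 0.7]
grip_width: 0.344
```

Run:
```python
from h import *
st()
plan([(.5697,-.1337,.03,75.5,3,3)])
shot('side','s6',(200,130,420,280),3)
```

```text
t 9.57 p [ 0.5704 -0.1328  0.1022] F [0.  0.5 0.7] g 3.0
[[ 0.    -0.968  0.252]
 [-0.001  0.252  0.968]
 [-1.    -0.    -0.001]]
[-0.24   0.314  0.498  1.794 -0.168  1.075  1.634]
[[0,0,0,2.41,0.02,-0.03,3],[0,0,0,2.4,0.01,-0.04,3],[-0.1,0,0,2.41,0.02,-0.03,3]]
```

View pics/s6.png

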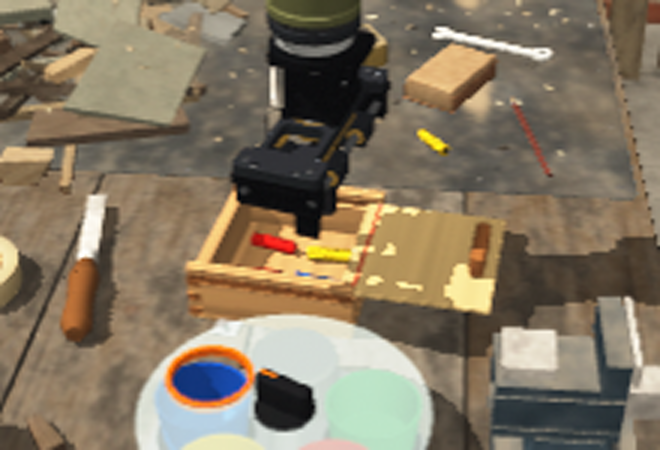

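Request:
jog_arm --pt "0 0 0 2.4 0 0 3" --pt "0 0 0 2.4 0 0 3" --pt "0 0 0 2.4 0 0 3" --pt "0 0 0 0 0 0 3" --pt "0 0 0 0 0 0 0" --pt "0 0 0 0 0 0 0" --pt "0 0 0 0 0 0 0" --pt "0 0 0 0 0 0 0" --pt "0 0 0 0 0 0 0" --squeeze 20

```text
time: 10.75
position: [0.5711, -0.1321, 0.0308]
tool_rot: [-1.021, 1.317, 1.019]
ft_force: [-0.5, -0.2, 6.6]
grip_width: 0.158
```

Run:
```python
from h import *
st()
plan([(.5697,-.1337,.14,75.5,0,4),(.638,.053,.15,60,0),(.638,.053,.15,60,0)])
```

```text
t 10.75 p [ 0.5711 -0.1321  0.0308] F [-0.5 -0.2  6.6] g 1.37
[[ 0.002 -0.968  0.251]
 [ 0.     0.251  0.968]
 [-1.    -0.002  0.001]]
[-0.214  0.406  0.473  1.844 -0.224  0.943  1.676]
[[0,0,0,-3.64,0.03,-0.06,0],[0,0,0,-3.64,0.02,-0.06,0],[0,0,0.1,-3.64,0.03,-0.06,0],[3.9,0,0,-0.25,-0.48,4.95,0],[3.9,0,0,-0.25,-0.14,4.97,0],[3.8,0,0,-0.25,0.19,4.96,0],[3.9,0,0,-0.24,0.52,4.94,0],[0,0,0,0,0,0,0]]
```

Request:
jog_arm --pt "0 0 0 -3.6 0 0 0" --pt "0 0 0 -3.6 0 0 0" --pt "0 0 0 -3.6 0 0 0" --pt "3.9 0 0 -0.2 -0.5 4.9 0" --pt "3.9 0 0 -0.2 -0.1 4.9 0" --pt "3.8 0 0 -0.2 0.2 4.9 0" --pt "3.9 0 0 -0.2 0.5 4.9 0" --pt "0 0 0 0 0 0 0" --pt "0 0 0 0 0 0 0"

```text
time: 11.88
position: [0.6375, 0.052, 0.1452]
tool_rot: [-0.816, 1.414, 0.815]
ft_force: [-0.0, -1.0, -0.4]
grip_width: 0.152
```

Run:
```python
from h import *
st()
plan([(.638,.053,.084,60,0,3)])
shot('side','s7',(200,130,420,280),3)
```

```text
t 11.88 p [0.6375 0.052  0.1452] F [-0.  -1.  -0.4] g 1.32
[[-0.001 -0.866  0.5  ]
 [-0.001  0.5    0.866]
 [-1.     0.    -0.001]]
[-0.485  0.38   0.456  1.613 -0.176  1.191  1.055]
[[0,0,0,2.04,0,0.04,0],[0,0,0,2.04,0,0.04,0],[0,-0.1,0,2.04,0,0.04,0]]
```

View pics/s7.png

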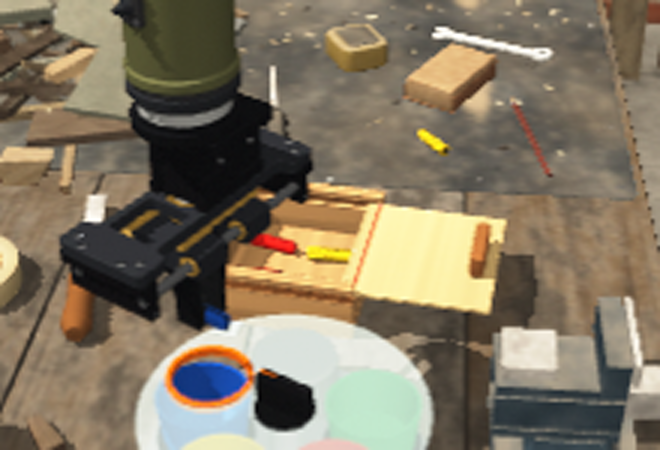

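Request:
jog_arm --pt "0 0 0 2.0 0 0 0" --pt "0 0 0 2.0 0 0 0" --pt "0 0 0 2.0 0 0 0" --pt "0 0 0 0 0 0 0" --pt "0 0 0 0 0 0 2.6" --pt "0 0 0 0 0 0 2.6" --pt "0 0 0 0 0 0 2.6" --pt "0 0 0 -3 0 0 2.6" --pt "0 0 0 -3 0 0 3"

```text
time: 13.05
position: [0.6377, 0.0527, 0.1464]
tool_rot: [-0.815, 1.413, 0.815]
ft_force: [0.3, -0.7, 0.0]
grip_width: 0.328
```

Run:
```python
from h import *
st()
shot('side','s8',(200,130,420,280),3)
plan([(.5725,.0768,.15,65.8,4,4)])
```

```text
t 13.05 p [0.6377 0.0527 0.1464] F [ 0.3 -0.7  0. ] g 2.85
[[-0.    -0.866  0.5  ]
 [-0.     0.5    0.866]
 [-1.     0.    -0.   ]]
[-0.486  0.379  0.456  1.611 -0.176  1.192  1.054]
[[-2.9,0.1,0.2,0.05,3.54,-0.66,4],[-2.9,0.2,0.1,0.06,3.57,-0.47,4]]
```

View pics/s8.png

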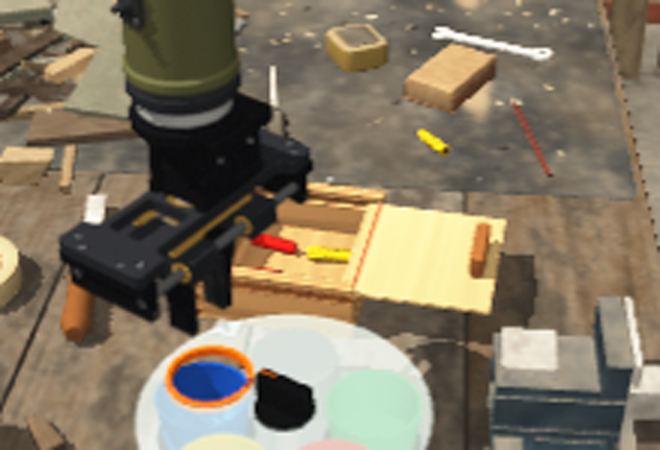

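Request:
jog_arm --pt "-2.9 0 0 0 3.5 -0.7 4" --pt "-2.9 0 0 0 3.6 -0.5 4" --pt "0 0 0 0 0 0 4" --pt "0 0 0 0 0 0 4"

```text
time: 13.6
position: [0.5706, 0.0759, 0.1462]
tool_rot: [-0.892, 1.378, 0.891]
ft_force: [-0.4, 0.0, 0.2]
grip_width: 0.46
```

Run:
```python
from h import *
st()
plan([(.5725,.0768,.09,65.8,4,3)])
shot('side','s9',(200,130,420,280),3)
```

```text
t 13.6 p [0.5706 0.0759 0.1462] F [-0.4  0.   0.2] g 4.0
[[ 0.002 -0.912  0.411]
 [ 0.     0.411  0.912]
 [-1.    -0.002  0.001]]
[-0.558  0.238  0.436  1.777 -0.109  1.149  1.059]
[[0,0,0,2.81,-0.06,0.08,4],[-0.1,0.1,0.1,2.81,-0.07,0.08,4]]
```

View pics/s9.png

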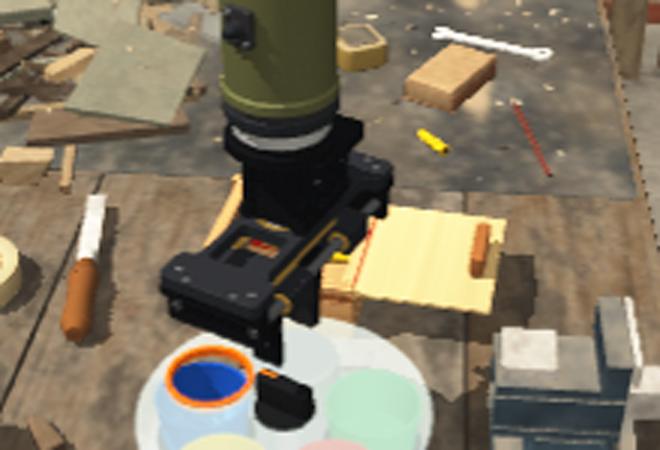

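Request:
jog_arm --pt "0 0 0 2.8 -0.1 0.1 4" --pt "0 0 0 2.8 0 0.1 4" --pt "0 0 0 0 0 0 4" --pt "0 0 0 0 0 0 0" --pt "0 0 0 0 0 0 0" --pt "0 0 0 0 0 0 0" --pt "0 0 0 0 0 0 0" --pt "0 0 0 0 0 0 0" --pt "0 0 0 0 0 0 0" --squeeze 20

```text
time: 14.78
position: [0.5731, 0.0799, 0.0907]
tool_rot: [-0.892, 1.374, 0.893]
ft_force: [3.2, 4.0, -0.9]
grip_width: 0.163
```

Run:
```python
from h import *
s,M=st(); print(s['torque'].round(2),np.degrees(np.arctan2(M[1,2],M[0,2])))
```

```text
t 14.78 p [0.5731 0.0799 0.0907] F [ 3.2  4.  -0.9] g 1.41
[[ 0.004 -0.912  0.409]
 [ 0.003  0.409  0.912]
 [-1.    -0.003  0.005]]
[-0.547  0.302  0.424  1.823 -0.145  1.042  1.082]
[ 0.75 -0.66 -0.08] 65.84142961945834
```

Request:
jog_arm --pt "-5 0 0 0 0 0 0" --pt "-9.3 0 0 0 0 0 0" --pt "-9.3 0 0 0 0 0 0" --pt "-9.3 0 0 0 0 0 0" --pt "-9.3 0 0 0 0 0 0" --pt "-9.3 0 0 0 0 0 0" --pt "-9.3 0 0 0 0 0 0" --pt "-9.3 0 0 0 0 0 0" --pt "-9 0 0 0 0 0 0" --pt "0 0 0 0 0 0 0"

```text
time: 16.02
position: [0.5732, 0.0793, 0.0908]
tool_rot: [-1.874, 0.587, 1.867]
ft_force: [3.6, 3.9, -1.1]
grip_width: 0.157
```

Run:
```python
from h import *
s,M=st(); print(s['torque'].round(2),np.degrees(np.arctan2(M[1,2],M[0,2])))
shot('side','s10',(200,130,420,350),3)
```

```text
t 16.02 p [0.5732 0.0793 0.0908] F [ 3.6  3.9 -1.1] g 1.36
[[ 0.005 -0.574 -0.819]
 [ 0.003 -0.819  0.574]
 [-1.    -0.005 -0.002]]
[-0.374  0.289  0.222  1.817 -0.075  1.039  2.407]
[ 0.82 -0.57  0.15] 144.9624194617658
```

View pics/s10.png

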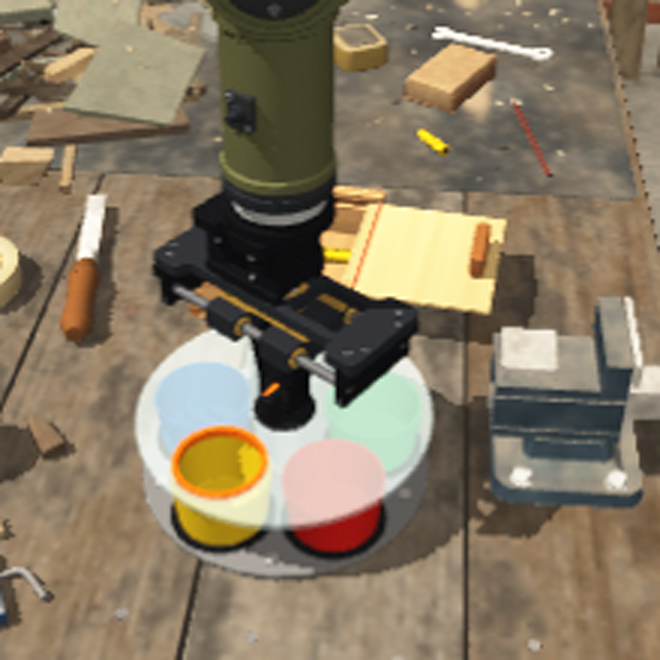

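Run:
```python
from h import *
s,M=st()
p=s['position'];
plan([(p[0],p[1],.16,145,4,5),(.5613,-.1776,.12,88,3,6)],start=(p,M))
```

```text
t 16.07 p [0.5732 0.0793 0.0907] F [ 4.1  4.2 -1.5] g 1.43
[[ 0.005 -0.575 -0.818]
 [ 0.003 -0.818  0.575]
 [-1.    -0.005 -0.002]]
[-0.375  0.289  0.223  1.817 -0.075  1.039  2.406]
[[0,-0.1,0.1,-3.46,-0.02,-0.01,4],[-0.1,0,0.2,-3.47,-0.01,0,4],[9.5,0,0,0.67,3.62,-2.29,3],[9.5,0,0,0.67,3.19,-2.86,3],[9.5,0,0,0.67,2.68,-3.35,3],[9.5,0,0,0.67,2.09,-3.74,3],[9.5,0,0,0.67,1.44,-4.04,3],[9.5,0,0,0.67,0.76,-4.22,3]]
```

Request:
jog_arm --pt "0 0 0 0 0 0 4" --pt "0 0 0 0 0 0 4" --pt "0 0 0 -3.4 0 0 4" --pt "0 0 0 -3.4 0 0 4" --pt "9.5 0 0 0.6 3.6 -2.3 3" --pt "9.5 0 0 0.7 3.2 -2.9 3" --pt "9.5 0 0 0.6 2.7 -3.3 3" --pt "9.5 0 0 0.7 2.1 -3.7 3" --pt "9.5 0 0 0.7 1.4 -4 3" --pt "9.5 0 0 0.7 0.8 -4.2 3"

```text
time: 17.32
position: [0.5578, -0.18, 0.1174]
tool_rot: [-1.177, 1.23, 1.178]
ft_force: [0.9, -0.3, -0.4]
grip_width: 0.343
```

Request:
jog_arm --pt "0 0 0 0 0 0 3" --pt "0 0 0 0 0 0 3"

```text
time: 17.58
position: [0.5582, -0.178, 0.1174]
tool_rot: [-1.181, 1.226, 1.183]
ft_force: [-0.3, 0.2, -0.2]
grip_width: 0.341
```

Run:
```python
from h import *
s,M=st()
plan([(.5613,-.1776,.031,88,3,3)])
shot('side','s11',(200,130,420,350),3)
```

```text
t 17.57 p [ 0.5582 -0.178   0.1174] F [-0.3  0.2 -0.2] g 2.96
[[-0.001 -0.999  0.037]
 [ 0.001  0.037  0.999]
 [-1.     0.001  0.001]]
[-0.156  0.298  0.493  1.779 -0.157  1.104  1.923]
[[0,0,0,2.88,-0.11,0.01,3],[-0.1,0,0,2.88,-0.1,0.02,3],[0,0,0,2.88,-0.11,0.01,3]]
```

View pics/s11.png

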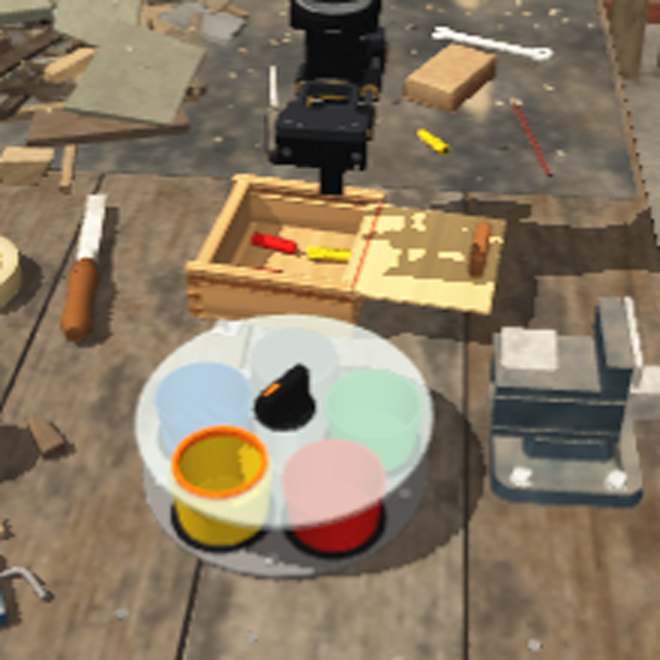

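Request:
jog_arm --pt "0 0 0 2.9 -0.1 0 3" --pt "0 0 0 2.9 -0.1 0 3" --pt "0 0 0 2.8 -0.1 0 3" --pt "0 0 0 0 0 0 3" --pt "0 0 0 0 0 0 0" --pt "0 0 0 0 0 0 0" --pt "0 0 0 0 0 0 0" --pt "0 0 0 0 0 0 0" --pt "0 0 0 0 0 0 0"

```text
time: 18.75
position: [0.5621, -0.1785, 0.0327]
tool_rot: [-1.182, 1.225, 1.181]
ft_force: [-1.3, 1.5, 6.4]
grip_width: 0.156
```

Run:
```python
from h import *
s,M=st();p=s['position']
plan([(p[0],p[1],.15,88,0,4),(.613,.136,.15,110,0,6)])
```

```text
t 18.75 p [ 0.5621 -0.1785  0.0327] F [-1.3  1.5  6.4] g 1.36
[[ 0.002 -0.999  0.037]
 [ 0.     0.037  0.999]
 [-1.    -0.002  0.   ]]
[-0.126  0.409  0.466  1.834 -0.222  0.949  1.97 ]
[[0,0,0,-3.91,-0.01,0,0],[-0.1,0,0,-3.91,0,0,0],[0,0,0.1,-3.91,-0.01,0.01,0],[-3.7,0,0,0,-0.66,5.27,0],[-3.7,0,0,0,-1,5.21,0],[-3.7,0,0,0,-1.34,5.14,0],[-3.6,0,0,0,-1.66,5.04,0],[-3.7,0,0,0.01,-1.98,4.93,0],[-3.6,0,0,0,-2.29,4.78,0]]
```

Request:
jog_arm --pt "0 0 0 -3.9 0 0 0" --pt "0 0 0 -3.9 0 0 0" --pt "0 0 0 -3.9 0 0 0" --pt "-3.7 0 0 0 -0.7 5.3 0" --pt "-3.7 0 0 0 -1 5.2 0" --pt "-3.7 0 0 0 -1.3 5.1 0" --pt "-3.6 0 0 0 -1.7 5 0" --pt "-3.7 0 0 0 -2 4.9 0" --pt "-3.6 0 0 0 -2.3 4.8 0" --pt "0 0 0 0 0 0 0"

```text
time: 20.0
position: [0.613, 0.1421, 0.148]
tool_rot: [-1.464, 1.017, 1.468]
ft_force: [-1.1, 0.7, -1.2]
grip_width: 0.155
```

Run:
```python
from h import *
s,M=st();p=s['position']
plan([(.613,.136,.084,110,0,3)])
shot('side','s12',(200,130,420,350),3)
```

```text
t 20.0 p [0.613  0.1421 0.148 ] F [-1.1  0.7 -1.2] g 1.35
[[-0.001 -0.937 -0.348]
 [ 0.003 -0.348  0.937]
 [-1.    -0.     0.003]]
[-0.496  0.34   0.28   1.633 -0.103  1.183  1.735]
[[0.1,0.1,0,2.13,0.07,-0.2,0],[0.1,0,0,2.13,0.07,-0.19,0],[0.2,0.1,0,2.14,0.07,-0.19,0]]
```

View pics/s12.png

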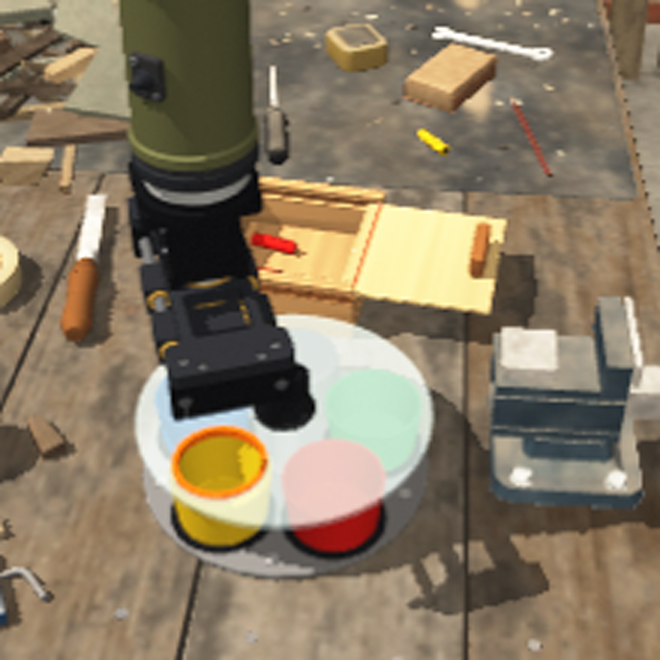

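Request:
jog_arm --pt "0 0 0 2 0.1 -0.2 0" --pt "0 0 0 2 0.1 -0.1 0" --pt "0 0 0 0 0 0 0" --pt "0 0 0 0 0 0 0"

```text
time: 20.55
position: [0.6128, 0.131, 0.1084]
tool_rot: [-1.459, 1.026, 1.459]
ft_force: [0.2, 0.7, 0.9]
grip_width: 0.156
```

Run:
```python
from h import *
s,M=st();p=s['position']
plan([(.613,.136,.084,110,0,3)])
shot('side','s13',(200,130,420,350),3)
```

```text
t 20.55 p [0.6128 0.131  0.1084] F [0.2 0.7 0.9] g 1.36
[[-0.    -0.941 -0.339]
 [-0.    -0.339  0.941]
 [-1.     0.    -0.   ]]
[-0.482  0.371  0.282  1.677 -0.113  1.11   1.748]
[[-0.2,0,0,2.44,-0.18,0.46,0]]
```

View pics/s13.png

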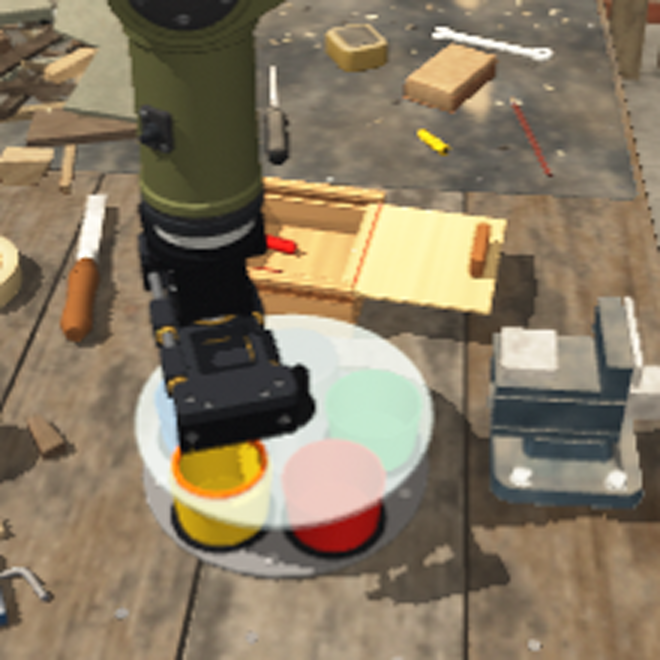

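Request:
jog_arm --pt "0 0 0 1.2 -0.1 0.2 0" --pt "0 0 0 1.2 -0.1 0.2 0" --pt "0 0 0 0 0 0 0" --pt "0 0 0 0 0 0 2.6" --pt "0 0 0 0 0 0 2.6" --pt "0 0 0 0 0 0 2.6" --pt "0 0 0 -2 0 0 2.6" --pt "0 0 0 -4 0 0 3" --pt "0 0 0 -4 0 0 3"

```text
time: 21.72
position: [0.6136, 0.136, 0.1873]
tool_rot: [-1.46, 1.024, 1.459]
ft_force: [0.2, -0.1, -0.3]
grip_width: 0.339
```

Run:
```python
from h import *
s,M=st();p=s['position']
# next: bench yellow; fresh images
im,d=shot('top','t14',(180,110,380,250),4)
blobs(im,'y',(380,180,450,250),.013)
shot('side','s14',(200,130,420,350),3)
print(proj('side',(.46,-.4,.01)))
```

```text
t 21.73 p [0.6136 0.136  0.1873] F [ 0.2 -0.1 -0.3] g 2.95
[[ 0.001 -0.941 -0.34 ]
 [ 0.    -0.34   0.941]
 [-1.    -0.001 -0.   ]]
[-0.497  0.308  0.29   1.592 -0.091  1.254  1.726]
y n 35 px 409.0 216.2 xy [ 0.4694 -0.3997] az 129.7 L [0.0083 0.0433]
[345.76847957 176.77110976]
```

View pics/s14.png

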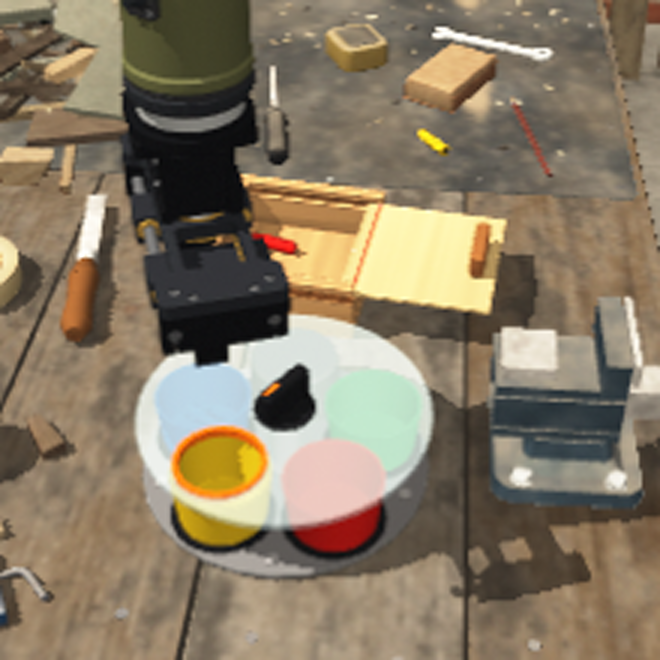

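View pics/t14.png

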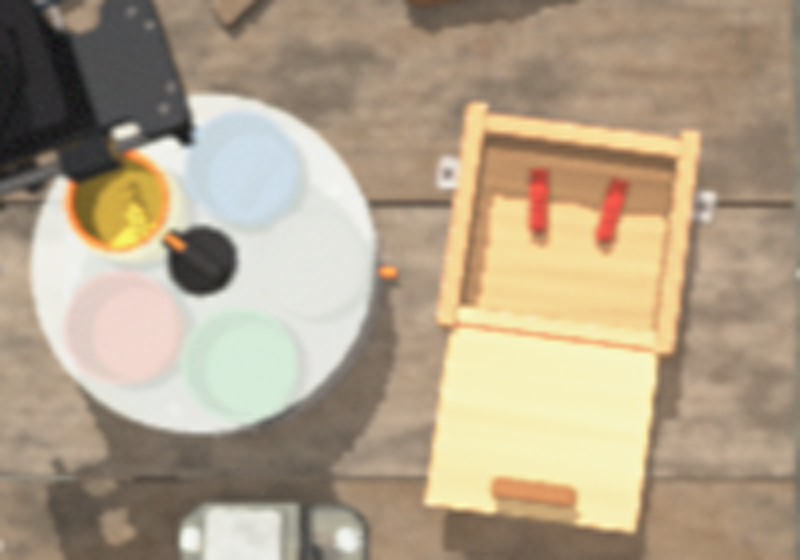

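Run:
```python
from h import *
plan([(.56,-.13,.17,85,3,6),(.4695,-.3985,.12,40,3,6)])
im=np.load('pics/t14.npy'); cv2.imwrite('pics/z14.png',cv2.resize(im[180:250,380:480],None,fx=7,fy=7,interpolation=cv2.INTER_CUBIC))
```

```text
[[5,0,0.1,0.41,2.88,-4.63,3],[5,0,0.1,0.41,2.47,-4.86,3],[4.9,0,0.1,0.42,2.04,-5.06,3],[5,0.1,0.2,0.42,1.59,-5.22,3],[4.9,0,0.1,0.44,1.13,-5.33,3],[9,0,0,1,1.34,-5.51,3],[9,0,0,0.99,0.46,-5.65,3],[9,0,0,1,-0.42,-5.65,3],[9,0,0,0.99,-1.31,-5.51,3],[9,0,0,1,-2.15,-5.25,3]]
```

View pics/z14.png

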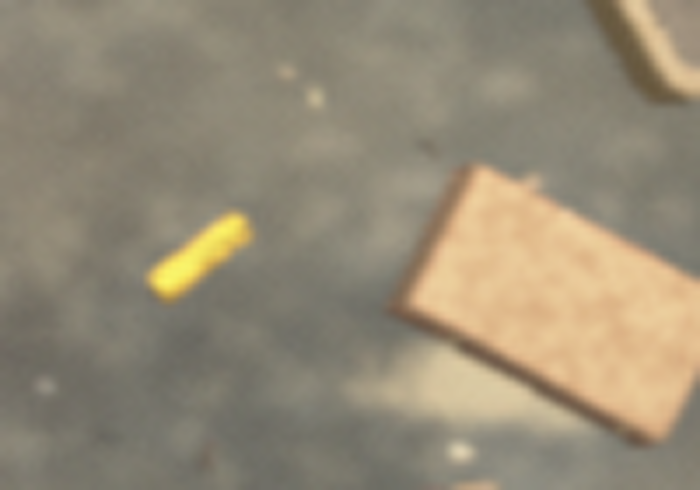

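Request:
jog_arm --pt "5 0 0 0.4 2.9 -4.6 3" --pt "5 0 0 0.4 2.5 -4.9 3" --pt "5 0 0 0.4 2 -5.1 3" --pt "5 0 0 0.4 1.6 -5.2 3" --pt "5 0 0 0.4 1.1 -5.3 3" --pt "9 0 0 1 1.3 -5.5 3" --pt "9 0 0 1 0.5 -5.6 3" --pt "9 0 0 1 -0.4 -5.6 3" --pt "9 0 0 1 -1.3 -5.5 3" --pt "9 0 0 1 -2.1 -5.3 3"

```text
time: 23.08
position: [0.4643, -0.3991, 0.1152]
tool_rot: [-0.541, 1.501, 0.54]
ft_force: [-0.3, -0.5, 0.3]
grip_width: 0.339
```

Request:
jog_arm --pt "3 0 0 0 0 0 3.5" --pt "0 0 0 0 0 0 3.5" --pt "0 0 0 0 0 0 3.5"

```text
time: 23.45
position: [0.4655, -0.3966, 0.1149]
tool_rot: [-0.506, 1.51, 0.506]
ft_force: [0.3, 0.1, 0.1]
grip_width: 0.402
```

Run:
```python
from h import *
s,M=st()
plan([(.469,-.397,.024,37,3.5,3)])
im,d=shot('side','s15',(240,80,440,230),4)
```

```text
t 23.45 p [ 0.4655 -0.3966  0.1149] F [0.3 0.1 0.1] g 3.5
[[ 0.001 -0.602  0.798]
 [ 0.001  0.798  0.602]
 [-1.    -0.     0.001]]
[ 0.073  0.399  0.73   1.724 -0.291  1.13   1.536]
[[0,0,0,2.27,-0.06,0.06,3.5],[0,0,0,2.27,-0.06,0.06,3.5],[0,0,0,2.28,-0.06,0.06,3.5],[0,0.1,0,2.27,-0.06,0.07,3.5]]
```

View pics/s15.png

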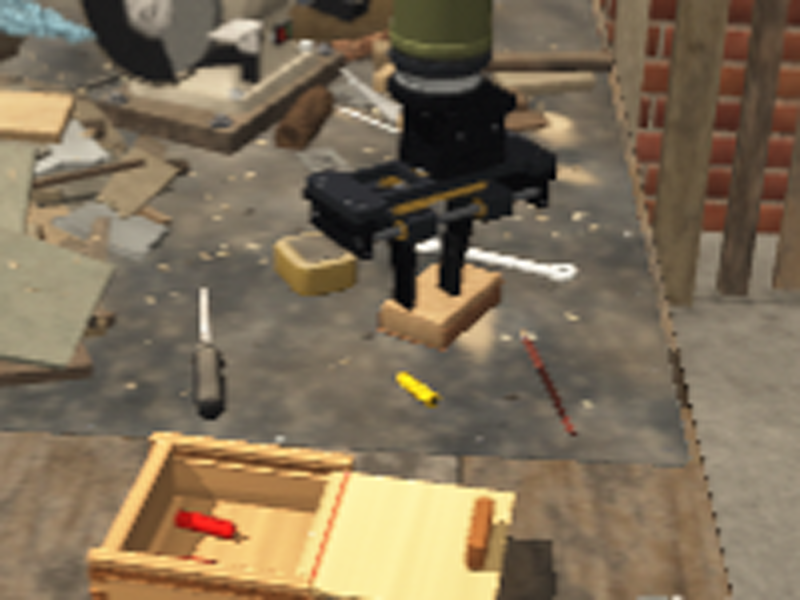

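Request:
jog_arm --pt "0 0 0 2.3 -0.1 0.1 3.5" --pt "0 0 0 2.3 -0.1 0.1 3.5" --pt "0 0 0 2.3 -0.1 0.1 3.5" --pt "0 0 0 2.0 0 0 3.5" --pt "0 0 0 0 0 0 3.5" --pt "0 0 0 0 0 0 0" --pt "0 0 0 0 0 0 0" --pt "0 0 0 0 0 0 0" --pt "0 0 0 0 0 0 0" --pt "0 0 0 0 0 0 0"

```text
time: 24.75
position: [0.4691, -0.3986, 0.0263]
tool_rot: [-0.504, 1.511, 0.503]
ft_force: [-0.5, 0.4, 4.3]
grip_width: 0.157
```

Run:
```python
from h import *
s,M=st();p=s['position']
plan([(p[0],p[1],.14,37,0,4),(.56,-.13,.16,85,0,5.5),(.6135,.136,.15,110,0,5.5)])
```

```text
t 24.75 p [ 0.4691 -0.3986  0.0263] F [-0.5  0.4  4.3] g 1.37
[[ 0.001 -0.6    0.8  ]
 [-0.     0.8    0.6  ]
 [-1.    -0.001  0.001]]
[ 0.122  0.515  0.676  1.776 -0.38   0.983  1.592]
[[0,0,0,-3.79,0,0,0],[-0.1,0,0,-3.79,-0.01,0,0],[0,0,0.1,-3.79,0,0.01,0],[-8,0,0,-0.33,2.67,3.9,0],[-8,0,0,-0.33,2.1,4.24,0],[-8,0,0,-0.33,1.48,4.48,0],[-8,0,0,-0.33,0.85,4.65,0],[-8,0,0,-0.33,0.19,4.72,0],[-8,0.1,0,-0.33,-0.47,4.7,0],[-5,0,0,0.2,-0.6,5.39,0]]
[[-5,0,0,0.2,-1.07,5.32,0],[-5,0,0,0.19,-1.52,5.21,0],[-5,0,0,0.2,-1.98,5.06,0],[-5,0,0,0.19,-2.4,4.86,0]]
```

Request:
jog_arm --pt "0 0 0 -3.8 0 0 0" --pt "0 0 0 -3.8 0 0 0" --pt "0 0 0 -3.8 0 0 0" --pt "-8 0 0 -0.3 2.7 3.9 0" --pt "-8 0 0 -0.3 2.1 4.2 0" --pt "-8 0 0 -0.3 1.5 4.5 0" --pt "-8 0 0 -0.3 0.9 4.6 0" --pt "-8 0 0 -0.3 0.2 4.7 0" --pt "-8 0 0 -0.3 -0.5 4.7 0" --pt "0 0 0 0 0 0 0"

```text
time: 26.0
position: [0.5604, -0.1244, 0.1573]
tool_rot: [-1.148, 1.245, 1.15]
ft_force: [-0.4, 0.3, 0.1]
grip_width: 0.152
```

Run:
```python
from h import *
s,M=st();p=s['position']
im,d=shot('side','s16',(200,80,420,300),3)
plan([(.6135,.136,.14,110,0,5.5)])
```

```text
t 26.0 p [ 0.5604 -0.1244  0.1573] F [-0.4  0.3  0.1] g 1.32
[[ 0.    -0.997  0.081]
 [ 0.002  0.081  0.997]
 [-1.    -0.     0.002]]
[-0.263  0.231  0.5    1.769 -0.122  1.173  1.764]
[[-5,0,0,0.35,-0.63,5.35,0],[-5,0,0,0.35,-1.09,5.27,0],[-5,0,0,0.34,-1.54,5.16,0],[-5,0,0,0.35,-1.99,5.01,0],[-4.9,0,0,0.34,-2.42,4.81,0]]
```

View pics/s16.png

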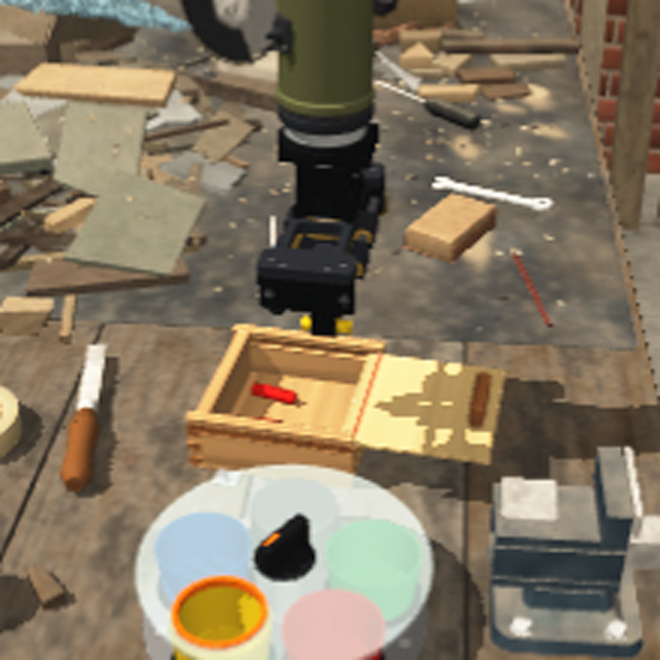

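Request:
jog_arm --pt "-5 0 0 0.3 -0.6 5.3 0" --pt "-5 0 0 0.3 -1.1 5.2 0" --pt "-5 0 0 0.3 -1.5 5.1 0" --pt "-5 0 0 0.4 -2 5 0" --pt "-5 0 0 0.4 -2.4 4.8 0" --pt "0 0 0 0 0 0 0" --pt "0 0 0 0 0 0 0" --pt "0 0 0 0 0 0 0"

```text
time: 27.05
position: [0.6137, 0.1284, 0.1407]
tool_rot: [-1.458, 1.028, 1.456]
ft_force: [-0.4, 0.4, -0.2]
grip_width: 0.151
```

Run:
```python
from h import *
s,M=st();p=s['position']
plan([(.6135,.136,.084,110,0,3)])
```

```text
t 27.05 p [0.6137 0.1284 0.1407] F [-0.4  0.4 -0.2] g 1.31
[[ 0.    -0.942 -0.336]
 [-0.001 -0.336  0.942]
 [-1.     0.    -0.001]]
[-0.498  0.343  0.306  1.647 -0.109  1.169  1.747]
[[-0.2,0,0,2.83,-0.12,0.37,0],[-0.2,-0.1,0,2.83,-0.12,0.36,0]]
```

Request:
jog_arm --pt "0 0 0 2.8 -0.1 0.4 0" --pt "0 0 0 2.8 -0.1 0.4 0" --pt "0 0 0 0 0 0 0" --pt "0 0 0 0 0 0 0" --pt "0 0 0 0 0 0 2.6" --pt "0 0 0 0 0 0 2.6" --pt "0 0 0 0 0 0 2.6" --pt "0 0 0 -2 0 0 2.6" --pt "0 0 0 -4 0 0 3" --pt "0 0 0 -2 0 0 3"

```text
time: 28.3
position: [0.6142, 0.14, 0.1684]
tool_rot: [-1.462, 1.021, 1.456]
ft_force: [0.7, -0.1, 0.1]
grip_width: 0.339
```

Run:
```python
from h import *
s,M=st();p=s['position']
# move to knob: bar az ~54.96 -> jaw az 145 (or -35)
plan([(.5732,.0795,.16,145,4,4)])
im,d=shot('top','t17',(180,110,340,250),5)
im,d=shot('side','s17',(200,200,400,350),4)
```

```text
t 28.3 p [0.6142 0.14   0.1684] F [ 0.7 -0.1  0.1] g 2.95
[[ 0.005 -0.941 -0.34 ]
 [ 0.001 -0.34   0.941]
 [-1.    -0.005 -0.   ]]
[-0.513  0.323  0.304  1.614 -0.102  1.216  1.728]
[[-8.8,0,0.1,0.2,1.48,-1.07,4],[-8.8,0,0.1,0.21,1.62,-0.84,4],[-8.8,0,0,0.21,1.73,-0.58,4],[-8.7,-0.1,0.1,0.2,1.81,-0.3,4]]
```

View pics/t17.png

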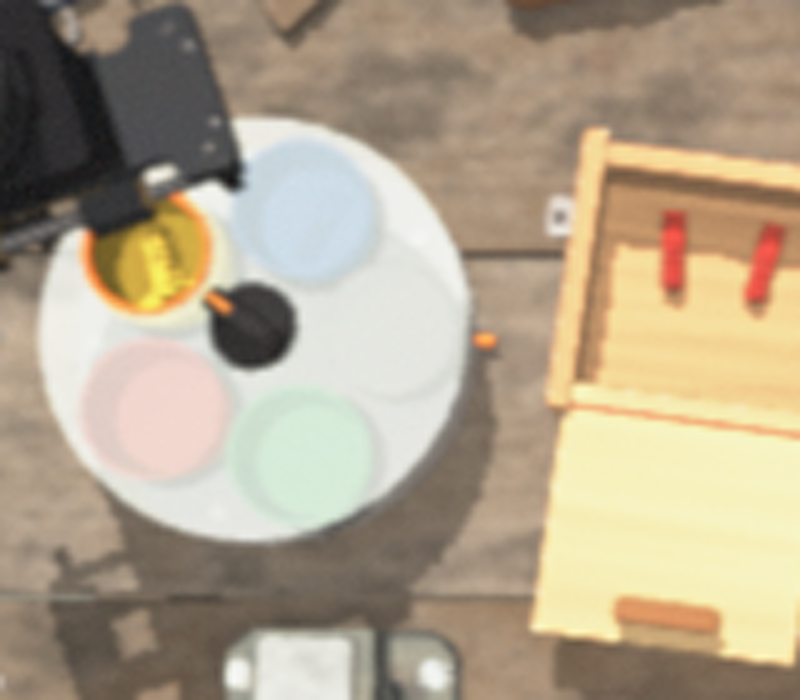

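View pics/s17.png

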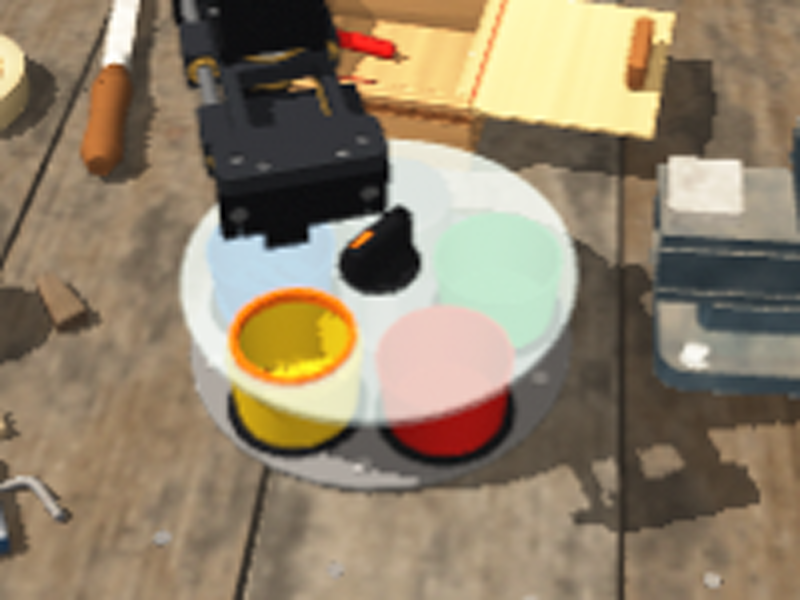

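Run:
```python
from h import *
plan([(.5732,.0795,.15,-35,4,4)])
opening(np.load('pics/t17.npy'))
```

```text
[[9.7,0,0,0.12,0.4,-0.29,4],[9.7,0,0,0.12,0.34,-0.35,4],[9.7,0,0,0.12,0.28,-0.4,4],[9.6,0,0,0.12,0.21,-0.44,4],[9.7,0,0,0.12,0.13,-0.47,4],[9.6,0,0,0.12,0.05,-0.49,4],[9.7,0,0,0.12,-0.03,-0.49,4],[9.6,0,0,0.12,-0.11,-0.48,4],[9.7,0.1,0,0.12,-0.19,-0.45,4],[9.6,0,0,0.12,-0.27,-0.41,4]]
[[9.7,0,0,0.12,-0.33,-0.36,4],[9.6,0.1,0,0.12,-0.39,-0.3,4],[9.7,0,0,0.12,-0.43,-0.23,4],[9.6,0.1,-0.1,0.12,-0.46,-0.16,4],[9.7,0,0,0.11,-0.49,-0.07,4]]
orange n 11 mean [0.64  0.118] circ [0.641  0.1154] r 0.0062 az 29.1 rad 0.0778
orange n 33 mean [0.6032 0.1617] circ [0.6121 0.1423] r 0.0247 az 58.9 rad 0.0757
orange n 4 mean [0.6182 0.1047] circ [-19.146  709.6752] r 709.8457 az 91.6 rad 709.8717
orange n 4 mean [0.6049 0.1057] circ [0.6049 0.1057] r 0.0032 az 41.5 rad 0.0425
orange n 10 mean [0.5899 0.1178] circ [0.5925 0.1188] r 0.0065 az 64.8 rad 0.0457
orange n 15 mean [0.5874 0.0981] circ [0.5868 0.0985] r 0.0047 az 56.6 rad 0.0252
orange n 8 mean [ 0.5666 -0.0421] circ [ 0.5678 -0.042 ] r 0.0037 az -92.5 rad 0.1197
```

Request:
jog_arm --pt "9.7 0 0 0.1 0.4 -0.3 4" --pt "9.7 0 0 0.1 0.3 -0.3 4" --pt "9.7 0 0 0.1 0.3 -0.4 4" --pt "9.6 0 0 0.1 0.2 -0.4 4" --pt "9.7 0 0 0.1 0.1 -0.5 4" --pt "9.6 0 0 0.1 0 -0.5 4" --pt "9.7 0 0 0.1 0 -0.5 4" --pt "9.6 0 0 0.1 -0.1 -0.5 4" --pt "9.7 0 0 0.1 -0.2 -0.4 4" --pt "9.6 0 0 0.1 -0.3 -0.4 4"

```text
time: 29.65
position: [0.5851, 0.0992, 0.1532]
tool_rot: [-0.178, 1.566, 0.177]
ft_force: [0.0, -0.0, 1.0]
grip_width: 0.456
```

Request:
jog_arm --pt "9.7 0 0 0.1 -0.3 -0.4 4" --pt "9.6 0 0 0.1 -0.4 -0.3 4" --pt "9.7 0 0 0.1 -0.4 -0.2 4" --pt "9.6 0 0 0.1 -0.5 -0.2 4" --pt "9.7 0 0 0.1 -0.5 -0.1 4" --pt "0 0 0 0 0 0 4" --pt "0 0 0 0 0 0 4"

```text
time: 30.52
position: [0.571, 0.0796, 0.149]
tool_rot: [0.476, 1.518, -0.477]
ft_force: [0.1, 0.1, 0.1]
grip_width: 0.455
```

Run:
```python
from h import *
st()
plan([(.5732,.0795,.09,-35,4,3)])
```

```text
t 30.52 p [0.571  0.0796 0.149 ] F [0.1 0.1 0.1] g 3.96
[[-0.001  0.571  0.821]
 [-0.     0.821 -0.571]
 [-1.    -0.001 -0.001]]
[-0.781  0.269  0.695  1.776 -0.187  1.164 -0.638]
[[0.1,0,0,2.95,0.06,0.09,4],[0,0,0,2.95,0.06,0.1,4]]
```

Request:
jog_arm --pt "0 0 0 3 0.1 0.1 4" --pt "0 0 0 2.9 0.1 0.1 4" --pt "0 0 0 0 0 0 4" --pt "0 0 0 0 0 0 0" --pt "0 0 0 0 0 0 0" --pt "0 0 0 0 0 0 0" --pt "0 0 0 0 0 0 0" --pt "0 0 0 0 0 0 0" --pt "0 0 0 0 0 0 0"

```text
time: 31.65
position: [0.574, 0.0804, 0.0914]
tool_rot: [0.48, 1.518, -0.478]
ft_force: [-3.8, 1.0, 5.2]
grip_width: 0.161
```

Request:
jog_arm --pt "-5 0 0 0 0 0 0" --pt "-9 0 0 0 0 0 0" --pt "-9 0 0 0 0 0 0" --pt "-9 0 0 0 0 0 0" --pt "-9 0 0 0 0 0 0" --pt "-9 0 0 0 0 0 0" --pt "-9 0 0 0 0 0 0" --pt "-9 0 0 0 0 0 0" --pt "-4 0 0 0 0 0 0" --pt "0 0 0 0 0 0 0"

```text
time: 32.9
position: [0.5732, 0.0804, 0.0914]
tool_rot: [-0.505, 1.512, 0.508]
ft_force: [-5.0, 0.9, 7.2]
grip_width: 0.162
```

Run:
```python
from h import *
s,M=st(); print(s['torque'].round(2),np.degrees(np.arctan2(M[1,2],M[0,2])))
im,d=shot('side','s18',(200,200,400,350),4)
```

```text
t 32.9 p [0.5732 0.0804 0.0914] F [-5.   0.9  7.2] g 1.41
[[-0.002 -0.602  0.798]
 [ 0.001  0.798  0.602]
 [-1.     0.002 -0.001]]
[-0.579  0.31   0.462  1.817 -0.159  1.052  0.59 ]
[0.09 1.21 0.12] 37.036957107613986
```

View pics/s18.png

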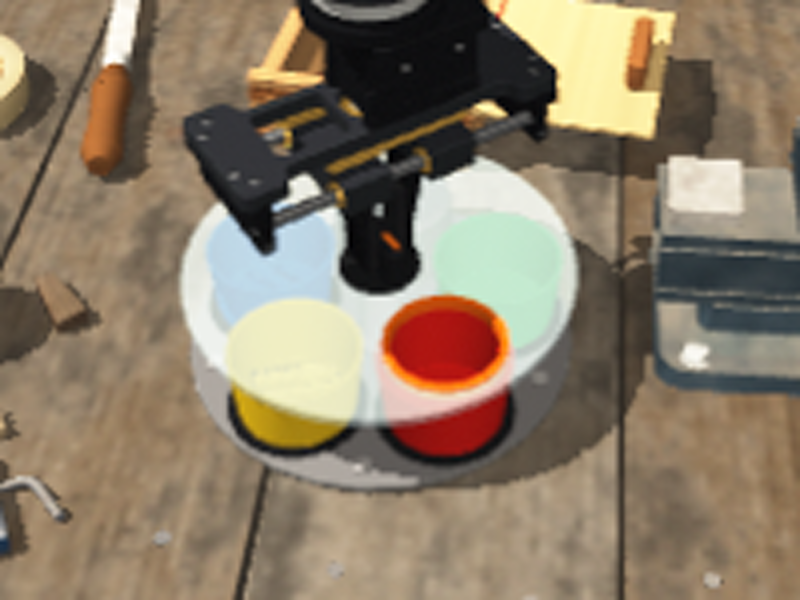

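Run:
```python
from h import *
s,M=st();p=s['position']
plan([(p[0],p[1],.16,37,4,4),(.625,-.1406,.12,88,2.8,5)],start=(p,M))
```

```text
t 32.95 p [0.5732 0.0804 0.0913] F [-4.9  1.   8.1] g 1.39
[[-0.002 -0.602  0.798]
 [ 0.001  0.798  0.602]
 [-1.     0.002 -0.001]]
[-0.579  0.31   0.462  1.817 -0.159  1.052  0.589]
[[0,0,-0.1,-3.43,0.01,0,4],[0,-0.1,0,-3.44,0,-0.01,4],[-8.5,0,0,0.66,-3.46,-1.53,2.8],[-8.5,0,0,0.67,-3.2,-2.02,2.8],[-8.5,0,0,0.66,-2.86,-2.47,2.8],[-8.5,0,0,0.67,-2.47,-2.87,2.8],[-8.5,0,0,0.66,-2.01,-3.2,2.8],[-8.5,0,0,0.67,-1.52,-3.47,2.8]]
```

Request:
jog_arm --pt "0 0 0 0 0 0 4" --pt "0 0 0 0 0 0 4" --pt "0 0 0 -3.4 0 0 4" --pt "0 0 0 -3.4 0 0 4" --pt "-8.5 0 0 0.6 -3.5 -1.5 2.8" --pt "-8.5 0 0 0.7 -3.2 -2 2.8" --pt "-8.5 0 0 0.6 -2.9 -2.5 2.8" --pt "-8.5 0 0 0.7 -2.5 -2.9 2.8" --pt "-8.5 0 0 0.7 -2 -3.2 2.8" --pt "-8.5 0 0 0.7 -1.5 -3.5 2.8"

```text
time: 34.2
position: [0.6266, -0.1437, 0.118]
tool_rot: [-1.187, 1.223, 1.186]
ft_force: [0.7, -0.1, 0.0]
grip_width: 0.323
```

Request:
jog_arm --pt "0 0 0 0 0 0 2.8" --pt "0 0 0 0 0 0 2.8"

```text
time: 34.45
position: [0.6263, -0.1419, 0.1182]
tool_rot: [-1.182, 1.226, 1.183]
ft_force: [0.1, 0.5, -0.4]
grip_width: 0.324
```

Run:
```python
from h import *
s,M=st()
plan([(.625,-.1406,.031,88,2.8,3)])
shot('side','s19',(200,130,420,350),3)
```

```text
t 34.45 p [ 0.6263 -0.1419  0.1182] F [ 0.1  0.5 -0.4] g 2.82
[[-0.    -0.999  0.037]
 [ 0.001  0.037  0.999]
 [-1.     0.     0.001]]
[-0.166  0.408  0.441  1.632 -0.188  1.144  1.855]
[[0,0,0,2.91,0.04,0.04,2.8],[0,0,0,2.91,0.04,0.04,2.8],[-0.1,0,0,2.9,0.05,0.04,2.8]]
```

View pics/s19.png

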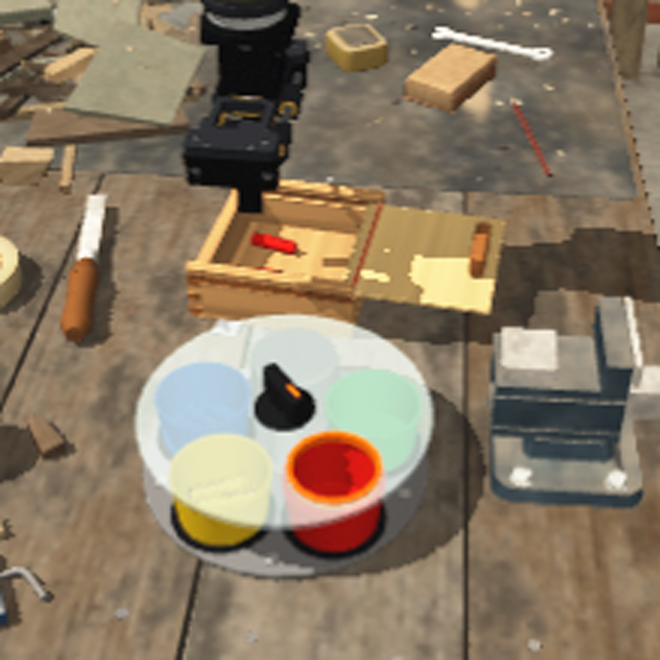

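Request:
jog_arm --pt "0 0 0 2.9 0 0 2.8" --pt "0 0 0 2.9 0 0.1 2.8" --pt "0 0 0 2.8 0 0 2.8" --pt "0 0 0 0 0 0 2.8" --pt "0 0 0 0 0 0 0" --pt "0 0 0 0 0 0 0" --pt "0 0 0 0 0 0 0" --pt "0 0 0 0 0 0 0" --pt "0 0 0 0 0 0 0"

```text
time: 35.62
position: [0.6275, -0.1413, 0.0343]
tool_rot: [-1.184, 1.223, 1.181]
ft_force: [-1.1, 0.8, 6.0]
grip_width: 0.153
```

Run:
```python
from h import *
s,M=st();p=s['position']
plan([(p[0],p[1],.14,88,0,4),(.531,.134,.14,88,0,5)])
```

```text
t 35.62 p [ 0.6275 -0.1413  0.0343] F [-1.1  0.8  6. ] g 1.33
[[ 0.003 -0.999  0.035]
 [ 0.     0.035  0.999]
 [-1.    -0.003  0.   ]]
[-0.146  0.5    0.415  1.693 -0.234  0.995  1.887]
[[0,0,0.1,-3.52,-0.01,0,0],[0,0,0,-3.53,0,0,0],[0,0,0.1,-3.52,-0.01,0,0],[0,0,0,0,1.77,4.53,0],[0,0,0,0,1.77,4.53,0],[0,0,0,0,1.77,4.53,0],[0,0,0,0,1.77,4.53,0],[0,0,0,0.01,1.77,4.53,0],[0,0,0,0,1.78,4.53,0]]
```

Request:
jog_arm --pt "0 0 0 -3.6 0 0 0" --pt "0 0 0 -3.6 0 0 0" --pt "0 0 0 -3.8 0 0 0" --pt "0 0 0 0 1.8 4.5 0" --pt "0 0 0 0 1.8 4.5 0" --pt "0 0 0 0 1.8 4.5 0" --pt "0 0 0 0 1.8 4.5 0" --pt "0 0 0 0 1.8 4.5 0" --pt "0 0 0 0 1.7 4.6 0" --pt "0 0 0 0 0 0 0"

```text
time: 36.88
position: [0.5273, 0.1382, 0.1426]
tool_rot: [-1.187, 1.221, 1.19]
ft_force: [0.1, -0.7, -0.2]
grip_width: 0.151
```

Request:
jog_arm --pt "0 0 0 0 0 0 0" --pt "0 0 0 0 0 0 0"

```text
time: 37.12
position: [0.5295, 0.1314, 0.1426]
tool_rot: [-1.181, 1.227, 1.18]
ft_force: [-0.1, -0.8, -0.3]
grip_width: 0.153
```

Run:
```python
from h import *
s,M=st()
plan([(.531,.134,.084,88,0,3)])
shot('side','s20',(200,130,420,350),3)
```

```text
t 37.12 p [0.5295 0.1314 0.1426] F [-0.1 -0.8 -0.3] g 1.33
[[ 0.    -0.999  0.038]
 [-0.001  0.038  0.999]
 [-1.    -0.    -0.001]]
[-0.569  0.173  0.306  1.847 -0.056  1.131  1.289]
[[-0.1,0,0,2.93,-0.07,0.14,0],[-0.1,0,0,2.93,-0.07,0.13,0]]
```

View pics/s20.png

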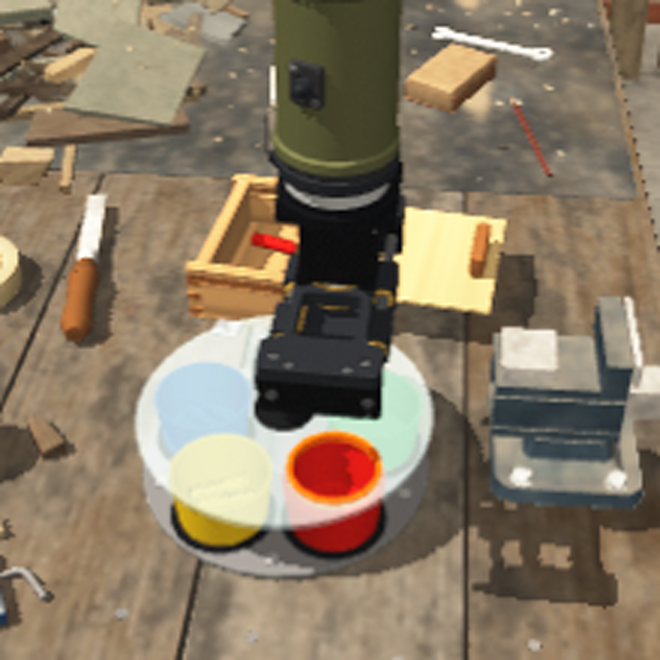

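Request:
jog_arm --pt "0 0 0 2.8 -0.1 0.1 0" --pt "0 0 0 2.8 0 0.1 0" --pt "0 0 0 0 0 0 0" --pt "0 0 0 0 0 0 0" --pt "0 0 0 0 0 0 2.6" --pt "0 0 0 0 0 0 2.6" --pt "0 0 0 0 0 0 2.6" --pt "0 0 0 -3 0 0 2.6" --pt "0 0 0 -4 0 0 2.8"

```text
time: 38.3
position: [0.5292, 0.135, 0.1565]
tool_rot: [-1.183, 1.228, 1.184]
ft_force: [0.3, 1.3, 0.1]
grip_width: 0.312
```

Run:
```python
from h import *
s,M=st()
plan([(.618,-.1900,.12,75,2.8,5)])
shot('side','s21',(200,130,420,350),3)
im,d=shot('top','t21',(180,110,340,250),5)
blobs(im,'r',(295,140,350,195),.020)
```

```text
t 38.3 p [0.5292 0.135  0.1565] F [0.3 1.3 0.1] g 2.72
[[-0.002 -0.999  0.035]
 [-0.001  0.035  0.999]
 [-1.     0.002 -0.001]]
[-0.576  0.162  0.305  1.828 -0.053  1.161  1.282]
[[1.9,0,0,0.52,-1.43,-4.59,2.8],[1.8,0,0,0.52,-1.59,-4.55,2.8],[1.9,0,0,0.52,-1.73,-4.49,2.8],[1.8,0,0,0.53,-1.87,-4.43,2.8],[1.9,0,0,0.52,-2.01,-4.37,2.8],[1.8,0,-0.1,0.53,-2.16,-4.31,2.8],[1.9,-0.1,0,0.53,-2.29,-4.23,2.8]]
r n 52 px 332.5 162.0 xy [ 0.618  -0.1906] az 165.0 L [0.0098 0.0405]
```

View pics/s21.png

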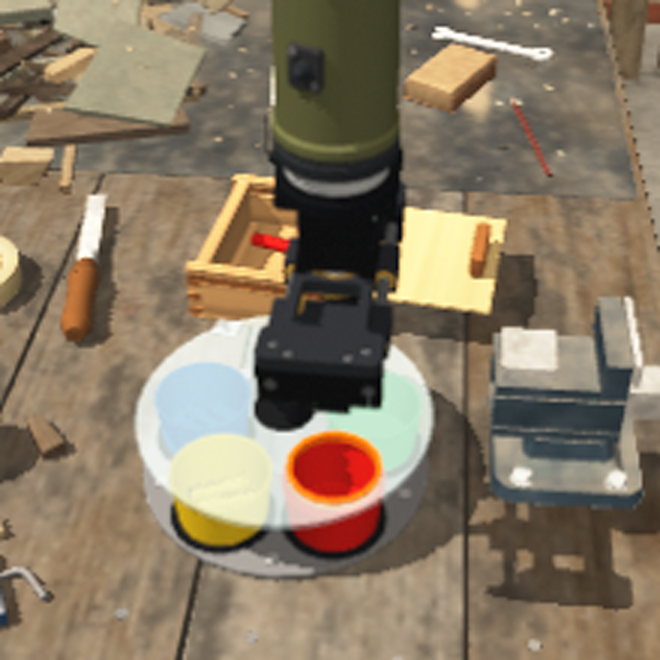

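Request:
jog_arm --pt "1.9 0 0 0 -1.4 -4.6 2.8" --pt "1.8 0 0 0.5 -1.6 -4.5 2.8" --pt "1.9 0 0 0.5 -1.7 -4.5 2.8" --pt "1.8 0 0 0.5 -1.9 -4.4 2.8" --pt "1.9 0 0 0.5 -2 -4.4 2.8" --pt "1.8 0 0 0.5 -2.2 -4.3 2.8" --pt "1.9 0 0 0.5 -2.3 -4.2 2.8" --pt "0 0 0 0 0 0 2.8" --pt "0 0 0 0 0 0 2.8" --pt "0 0 0 0 0 0 2.8"

```text
time: 39.65
position: [0.6194, -0.187, 0.1264]
tool_rot: [-1.015, 1.32, 1.016]
ft_force: [0.3, 0.5, -0.3]
grip_width: 0.322
```

Run:
```python
from h import *
s,M=st()
plan([(.618,-.19,.031,75,2.8,3)])
im,d=shot('side','s22',(200,130,420,350),3)
```

```text
t 39.65 p [ 0.6194 -0.187   0.1264] F [ 0.3  0.5 -0.3] g 2.8
[[-0.    -0.966  0.257]
 [ 0.001  0.257  0.966]
 [-1.     0.     0.001]]
[-0.145  0.421  0.509  1.613 -0.22   1.166  1.725]
[[0,0,0,2.39,0.01,-0.08,2.8],[0,0,0,2.38,0.02,-0.09,2.8],[0.1,0,0,2.39,0.01,-0.08,2.8],[0,0.1,0,2.38,0.02,-0.09,2.8]]
```

View pics/s22.png

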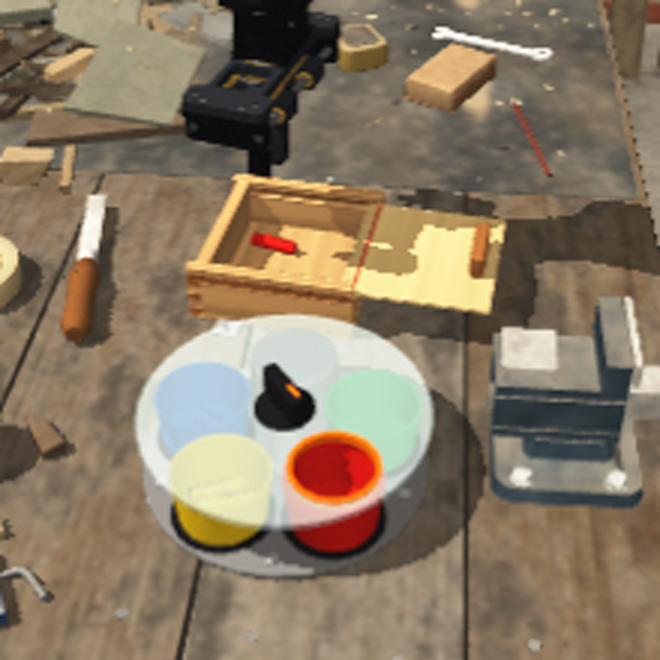

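Request:
jog_arm --pt "0 0 0 2.4 0 -0.1 2.8" --pt "0 0 0 2.4 0 -0.1 2.8" --pt "0 0 0 2.4 0 -0.1 2.8" --pt "0 0 0 2.4 0 0 2.8" --pt "0 0 0 0 0 0 2.8" --pt "0 0 0 0 0 0 0" --pt "0 0 0 0 0 0 0" --pt "0 0 0 0 0 0 0" --pt "0 0 0 0 0 0 0" --pt "0 0 0 0 0 0 0"

```text
time: 40.95
position: [0.6189, -0.1918, 0.0315]
tool_rot: [-1.014, 1.321, 1.014]
ft_force: [-1.4, 1.2, 6.4]
grip_width: 0.156
```

Run:
```python
from h import *
s,M=st();p=s['position']
plan([(p[0],p[1],.14,75,0,4),(.531,.134,.14,75,0,5)])
```

```text
t 40.95 p [ 0.6189 -0.1918  0.0315] F [-1.4  1.2  6.4] g 1.35
[[ 0.001 -0.966  0.259]
 [ 0.     0.259  0.966]
 [-1.    -0.001  0.001]]
[-0.112  0.524  0.478  1.682 -0.278  1.003  1.77 ]
[[0,0,0,-3.62,0,0,0],[0,0,0,-3.61,-0.01,0,0],[0,0,0.1,-3.62,0,0.01,0],[0,0,0,0.01,2.42,4.17,0],[0,0,0,0,2.42,4.17,0],[0,0,0,0.01,2.42,4.17,0],[0,0,0,0,2.42,4.17,0],[0,0,0,0.01,2.42,4.17,0],[0,0,0,0,2.42,4.17,0],[0,0,0,0.01,2.42,4.17,0]]
```

Request:
jog_arm --pt "0 0 0 -3.7 0 0 0" --pt "0 0 0 -3.7 0 0 0" --pt "0 0 0 -3.7 0 0 0" --pt "0 0 0 0 2.4 4.2 0" --pt "0 0 0 0 2.4 4.2 0" --pt "0 0 0 0 2.4 4.2 0" --pt "0 0 0 0 2.4 4.2 0" --pt "0 0 0 0 2.4 4.2 0" --pt "0 0 0 0 2.4 4.2 0" --pt "0 0 0 0 2.4 4.2 0"

```text
time: 42.2
position: [0.5318, 0.1366, 0.1415]
tool_rot: [-1.014, 1.322, 1.013]
ft_force: [0.1, 0.4, -0.4]
grip_width: 0.155
```

Request:
jog_arm --pt "0 0 0 0 0 0 0" --pt "0 0 0 0 0 0 0" --pt "0 0 0 0 0 0 0"

```text
time: 42.58
position: [0.5329, 0.1335, 0.1415]
tool_rot: [-1.012, 1.323, 1.011]
ft_force: [-0.9, -1.0, 0.6]
grip_width: 0.156
```

Run:
```python
from h import *
s,M=st()
plan([(.531,.134,.085,75,0,3)])
shot('side','s23',(200,130,420,350),3)
```

```text
t 42.58 p [0.5329 0.1335 0.1415] F [-0.9 -1.   0.6] g 1.35
[[ 0.    -0.965  0.262]
 [-0.001  0.262  0.965]
 [-1.    -0.    -0.001]]
[-0.62   0.183  0.361  1.841 -0.071  1.13   1.072]
[[-0.1,0,0,2.83,0.1,0,0],[-0.1,0,0,2.82,0.09,0,0]]
```

View pics/s23.png

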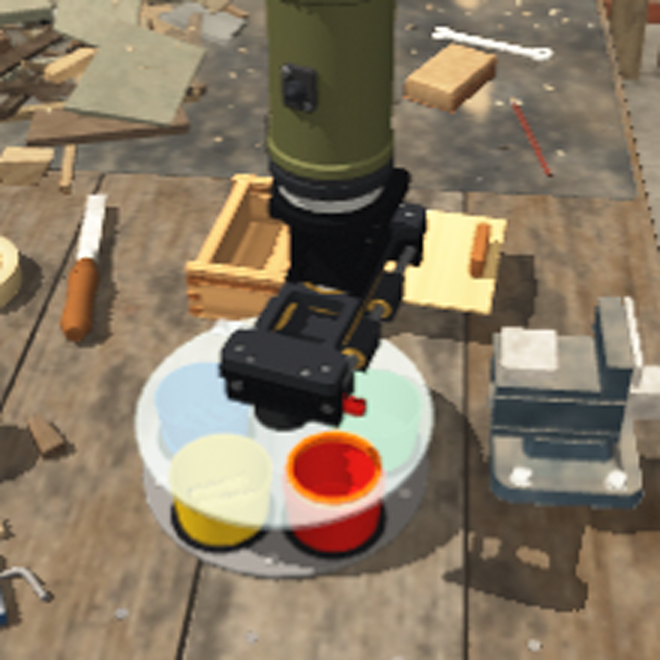

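Request:
jog_arm --pt "0 0 0 2.8 0.1 0 0" --pt "0 0 0 2.8 0.1 0 0" --pt "0 0 0 0 0 0 0" --pt "0 0 0 0 0 0 0" --pt "0 0 0 0 0 0 2.6" --pt "0 0 0 0 0 0 2.6" --pt "0 0 0 0 0 0 2.6" --pt "0 0 0 -3 0 0 2.6" --pt "0 0 0 -3 0 0 2.8"

```text
time: 43.75
position: [0.5302, 0.1359, 0.1461]
tool_rot: [-1.014, 1.323, 1.014]
ft_force: [1.1, -0.7, -0.5]
grip_width: 0.316
```

Run:
```python
from h import *
s,M=st()
shot('side','s24',(200,130,420,350),3)
shot('top','t24',(180,110,340,250),5)
plan([(.573,.08,.15,-53.3,4,5),(.573,.08,.15,-143.3,4,5)])
```

```text
t 43.75 p [0.5302 0.1359 0.1461] F [ 1.1 -0.7 -0.5] g 2.75
[[-0.001 -0.966  0.259]
 [-0.     0.259  0.966]
 [-1.     0.001 -0.   ]]
[-0.625  0.175  0.36   1.84  -0.067  1.139  1.067]
[[9.9,0,0,0,-0.41,-0.34,4],[9.9,0,0,-0.01,-0.46,-0.27,4],[9.9,0,0,0,-0.5,-0.18,4],[9.9,0,0,-0.01,-0.53,-0.09,4],[9.9,0,0,0,-0.53,0,4],[9.8,0,0,-0.01,-0.53,0.09,4],[9.9,0,0,0,-0.5,0.18,4],[9.8,0,0,-0.01,-0.47,0.26,4],[9.9,0.1,-0.1,0,-0.41,0.34,4],[9.8,0,0,-0.01,-0.35,0.41,4]]
[[9.9,0.1,-0.1,0,-0.27,0.46,4],[9.8,0,0,-0.01,-0.19,0.5,4],[9.9,0.1,-0.1,0,-0.11,0.52,4],[10,0,0,0,0,0,4],[10,0,0,0,0,0,4],[10,0,0,0,0,0,4],[10,0,0,0,0,0,4],[10,0,0,0,0,0,4],[10,0,0,0,0,0,4],[10,0,0,0,0,0,4]]
[[10,0,0,0,0,0,4],[10,0,0,0,0,0,4]]
```

View pics/s24.png

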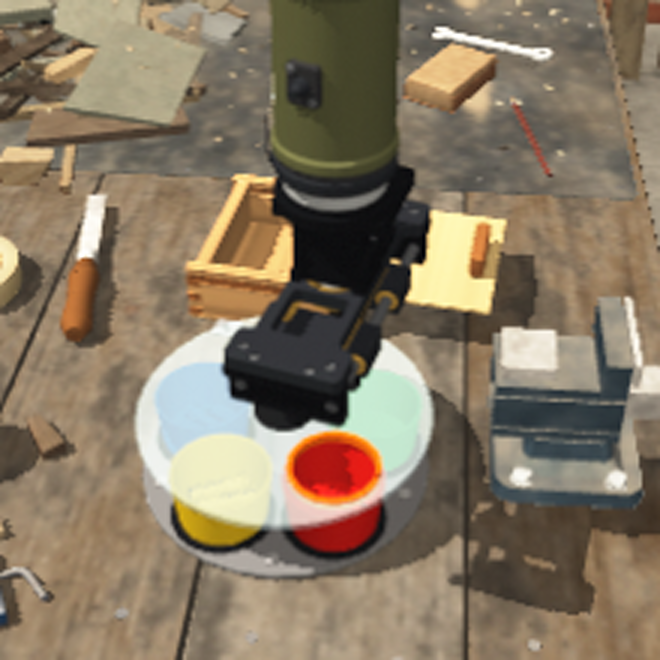

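View pics/t24.png

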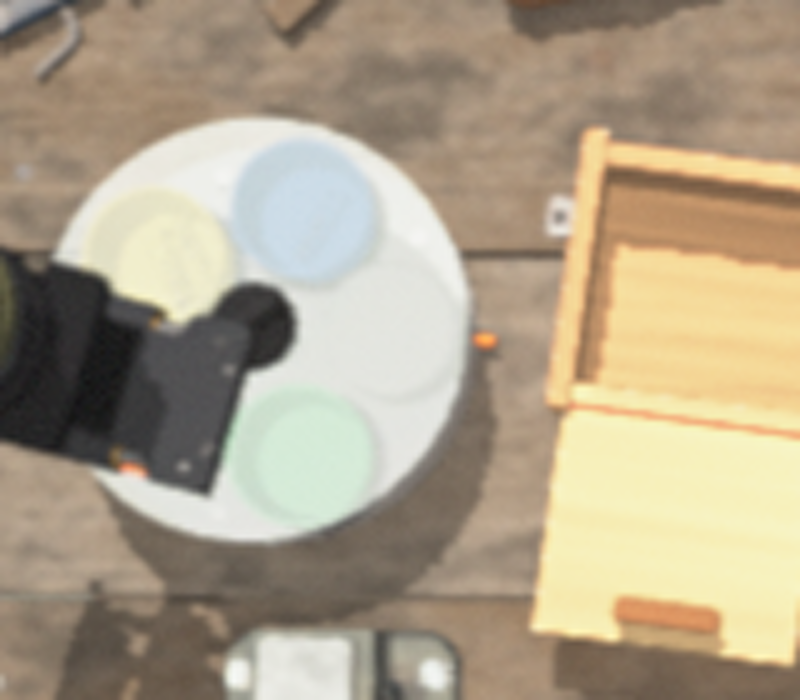

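Run:
```python
from h import *
plan([(.5732,.080,.15,37,4,2),(.5732,.080,.15,37,4,2),(.5732,.080,.09,37,4,3)])
```

```text
[[9.5,0.1,0.1,-0.02,-1.34,-1.11,4],[9.5,0.1,0,-0.01,-1.51,-0.87,4],[9.5,0.1,0.1,-0.02,-1.63,-0.61,4],[9.5,0,0,-0.01,-1.7,-0.33,4],[0,0,0,0,0,0,4],[0,0,0,3,0,0,4],[0,0,0,3,0,0,4]]
```

Request:
jog_arm --pt "9.5 0 0 0 -1.3 -1.1 4" --pt "9.5 0 0 0 -1.5 -0.9 4" --pt "9.5 0 0 0 -1.6 -0.6 4" --pt "9.5 0 0 0 -1.7 -0.3 4" --pt "0 0 0 0 0 0 4" --pt "0 0 0 0 0 0 4"

```text
time: 44.6
position: [0.5696, 0.0805, 0.1451]
tool_rot: [-0.507, 1.511, 0.508]
ft_force: [0.1, 0.2, 1.1]
grip_width: 0.464
```

Run:
```python
from h import *
s,M=st()
plan([(.5732,.080,.09,37,4,3)])
im,d=shot('side','s25',(200,130,420,350),3)
```

```text
t 44.6 p [0.5696 0.0805 0.1451] F [0.1 0.2 1.1] g 4.04
[[-0.001 -0.604  0.797]
 [ 0.     0.797  0.604]
 [-1.     0.001 -0.001]]
[-0.595  0.243  0.47   1.777 -0.12   1.15   0.561]
[[0.1,0,0,2.75,-0.13,0.13,4],[0.1,0,-0.1,2.76,-0.13,0.13,4]]
```

View pics/s25.png

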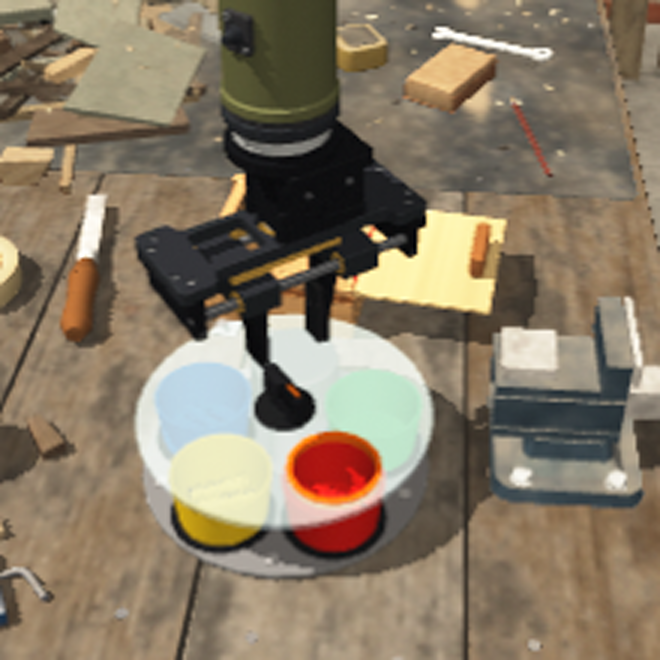

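Request:
jog_arm --pt "0 0 0 2.7 -0.1 0.1 4" --pt "0 0 0 2.7 -0.1 0.1 4" --pt "0 0 0 0 0 0 4" --pt "0 0 0 0 0 0 0" --pt "0 0 0 0 0 0 0" --pt "0 0 0 0 0 0 0" --pt "0 0 0 0 0 0 0" --pt "0 0 0 0 0 0 0" --pt "0 0 0 0 0 0 0"

```text
time: 45.78
position: [0.5737, 0.0796, 0.0924]
tool_rot: [-0.505, 1.51, 0.505]
ft_force: [-0.8, 0.8, 5.8]
grip_width: 0.158
```

Request:
jog_arm --pt "-5 0 0 0 0 0 0" --pt "-9 0 0 0 0 0 0" --pt "-9 0 0 0 0 0 0" --pt "-9 0 0 0 0 0 0" --pt "-9 0 0 0 0 0 0" --pt "-9 0 0 0 0 0 0" --pt "-9 0 0 0 0 0 0" --pt "-9 0 0 0 0 0 0" --pt "-4 0 0 0 0 0 0" --pt "0 0 0 0 0 0 0"

```text
time: 47.02
position: [0.5737, 0.0798, 0.0923]
tool_rot: [-1.449, 1.032, 1.448]
ft_force: [0.4, 1.0, 5.6]
grip_width: 0.159
```

Request:
jog_arm --pt "0 0 0 0 0 0 4" --pt "0 0 0 0 0 0 4" --pt "0 0 0 -3 0 0 4" --pt "0 0 0 -3 0 0 4" --pt "10 0 0 0 0 0 4" --pt "10 0 0 0 0 0 4" --pt "10 0 0 0 0 0 4" --pt "10 0 0 0 0 0 4" --pt "10 0 0 0 0 0 4" --pt "10 0 0 0 0 0 4"

```text
time: 48.28
position: [0.5726, 0.0791, 0.1509]
tool_rot: [-0.663, 1.469, 0.663]
ft_force: [0.3, 1.0, -0.6]
grip_width: 0.459
```

Request:
jog_arm --pt "10 0 0 0 0 0 4" --pt "10 0 0 0 0 0 4" --pt "10 0 0 0 0 0 4" --pt "10 0 0 0 0 0 4" --pt "10 0 0 0 0 0 4" --pt "10 0 0 0 0 0 4" --pt "10 0 0 0 0 0 4" --pt "0 0 0 0 0 0 4" --pt "0 0 0 0 0 0 4"

```text
time: 49.4
position: [0.5728, 0.0793, 0.1513]
tool_rot: [0.286, 1.552, -0.286]
ft_force: [-0.3, -1.0, -1.2]
grip_width: 0.46
```

Run:
```python
from h import *
s,M=st(); print(np.degrees(np.arctan2(M[1,2],M[0,2])))
im,d=shot('side','s26',(200,130,420,350),3)
im,d=shot('top','t26',(180,110,340,250),5)
opening(im)
```

```text
t 49.4 p [0.5728 0.0793 0.1513] F [-0.3 -1.  -1.2] g 4.0
[[-0.001  0.356  0.934]
 [-0.     0.934 -0.356]
 [-1.    -0.    -0.   ]]
[-0.661  0.252  0.553  1.766 -0.143  1.165 -0.43 ]
-20.871142623395727
orange n 12 mean [0.5666 0.0821] circ [0.5663 0.0825] r 0.0041 az 143.5 rad 0.0083
orange n 9 mean [ 0.5663 -0.0425] circ [ 0.5673 -0.0424] r 0.0038 az -92.7 rad 0.12
orange n 71 mean [0.5141 0.0724] circ [0.5084 0.056 ] r 0.0315 az -161.6 rad 0.068
orange n 13 mean [0.4871 0.0352] circ [0.5054 0.0535] r 0.0281 az -160.4 rad 0.0717
```

View pics/s26.png

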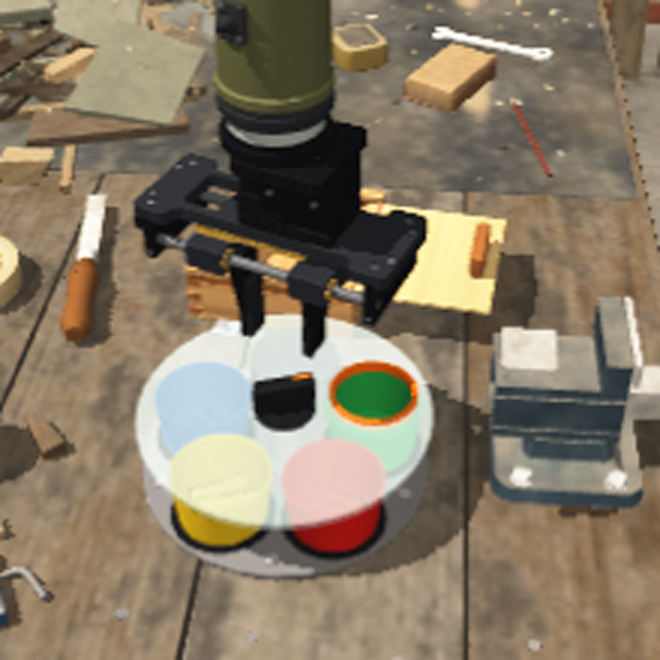

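View pics/t26.png

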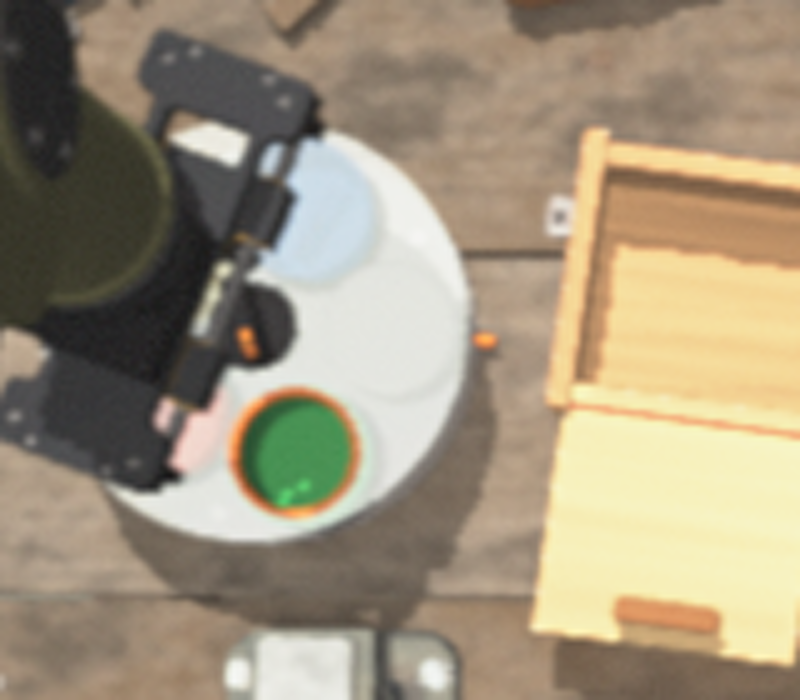

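Request:
jog_arm --pt "10 0 0 0 0 0 4" --pt "10 0 0 0 0 0 4" --pt "10 0 0 0 0 0 4" --pt "10 0 0 0 0 0 4" --pt "10 0 0 0 0 0 4" --pt "0 0 0 0 0 0 4" --pt "0 0 0 3 0 0 4" --pt "0 0 0 3 0 0 4" --pt "0 0 0 0 0 0 4"

```text
time: 50.62
position: [0.5711, 0.0791, 0.0895]
tool_rot: [0.957, 1.352, -0.963]
ft_force: [0.4, -0.0, 0.9]
grip_width: 0.462
```

Request:
jog_arm --pt "0 0 0 0 0 0 0" --pt "0 0 0 0 0 0 0" --pt "0 0 0 0 0 0 0" --pt "0 0 0 0 0 0 0" --pt "0 0 0 0 0 0 0" --pt "0 0 0 0 0 0 0"

```text
time: 51.38
position: [0.5735, 0.0797, 0.0924]
tool_rot: [0.963, 1.348, -0.961]
ft_force: [-1.7, 0.1, 5.8]
grip_width: 0.156
```

Run:
```python
from h import *
s,M=st(); print(np.degrees(np.arctan2(M[1,2],M[0,2])))
```

```text
t 51.38 p [0.5735 0.0797 0.0924] F [-1.7  0.1  5.8] g 1.36
[[ 0.001  0.946  0.325]
 [ 0.001  0.325 -0.946]
 [-1.     0.001 -0.   ]]
[-0.737  0.336  0.654  1.824 -0.233  1.058 -1.234]
-71.01433836648972
```

Request:
jog_arm --pt "-5 0 0 0 0 0 0" --pt "-9 0 0 0 0 0 0" --pt "-9 0 0 0 0 0 0" --pt "-9 0 0 0 0 0 0" --pt "-9 0 0 0 0 0 0" --pt "-9 0 0 0 0 0 0" --pt "-9 0 0 0 0 0 0" --pt "-9 0 0 0 0 0 0" --pt "-4 0 0 0 0 0 0" --pt "0 0 0 0 0 0 0"

```text
time: 52.62
position: [0.5736, 0.0797, 0.0924]
tool_rot: [-0.013, 1.57, 0.015]
ft_force: [-0.5, 1.2, 5.0]
grip_width: 0.158
```

Request:
jog_arm --pt "0 0 0 0 0 0 4" --pt "0 0 0 0 0 0 4" --pt "0 0 0 -3 0 0 4" --pt "0 0 0 -4 0 0 4" --pt "0 0 0 -2 0 -2 4" --pt "0 0 0 0 0 -5 4" --pt "0 0 0 0 0 -3 4" --pt "0 0 0 0 0 0 4"

```text
time: 53.62
position: [0.4713, 0.0778, 0.1813]
tool_rot: [-0.013, 1.572, 0.015]
ft_force: [0.4, -0.4, 1.1]
grip_width: 0.459
```

Run:
```python
from h import *
s,M=st(); print(np.degrees(np.arctan2(M[1,2],M[0,2])))
im,d=shot('side','s27',(200,130,420,350),3)
im,d=shot('top','t27',(180,110,340,250),5)
opening(im,(180,120,276,225))
```

```text
t 53.62 p [0.4713 0.0778 0.1813] F [ 0.4 -0.4  1.1] g 3.99
[[-0.001 -0.018  1.   ]
 [ 0.001  1.     0.018]
 [-1.     0.001 -0.001]]
[-0.656 -0.018  0.436  1.958  0.007  1.2   -0.204]
1.0203363306624145
orange n 96 mean [0.5808 0.0128] circ [0.576  0.0092] r 0.0315 az -87.4 rad 0.0684
orange n 15 mean [0.5798 0.0731] circ [0.5802 0.0731] r 0.0044 az -31.5 rad 0.0084
```

View pics/t27.png

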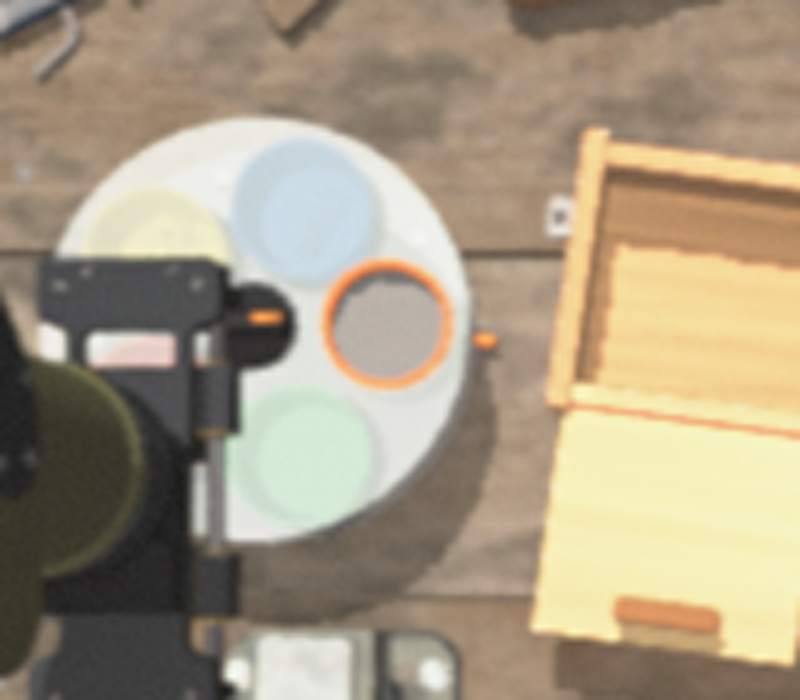

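View pics/s27.png

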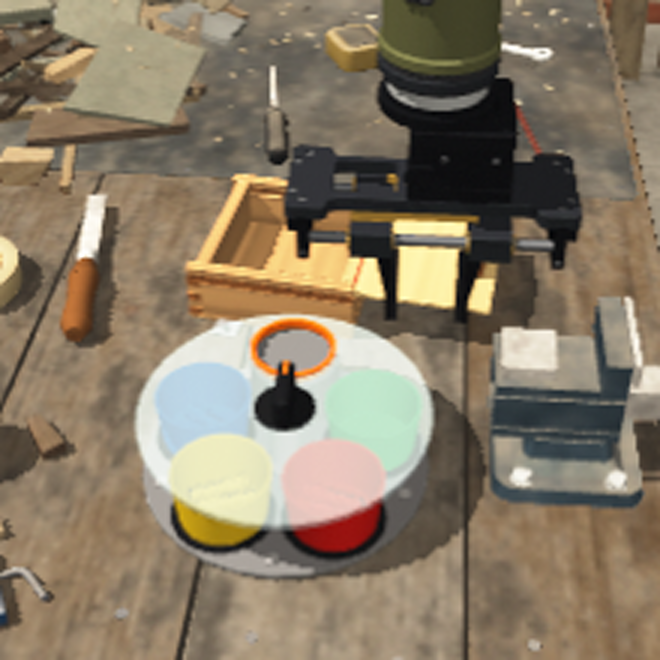

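Run:
```python
from h import *
plan([(.4245,-.1335,.15,-7.2,4,5)])
s=np.load('pics/s27.npy'); t=np.load('pics/t27.npy')
a=cv2.resize(s[245:290,245:285],None,fx=9,fy=9,interpolation=cv2.INTER_CUBIC)
b=cv2.resize(t[132:170,222:260],None,fx=9,fy=9,interpolation=cv2.INTER_CUBIC)
f=lambda i:cv2.normalize(cv2.createCLAHE(5,(2,2)).apply(cv2.cvtColor(i,cv2.COLOR_BGR2GRAY)),None,0,255,cv2.NORM_MINMAX)
cv2.imwrite('pics/z27.png',np.hstack([f(a)[:340],f(b)[:340]]))
```

```text
[[1.6,0,0,0.63,-4.21,-1.05,4],[1.6,0,0,0.63,-4.23,-0.93,4],[1.7,0,0,0.63,-4.26,-0.82,4],[1.6,0,0,0.63,-4.28,-0.69,4],[1.7,0.1,0,0.64,-4.3,-0.57,4]]
```

View pics/z27.png

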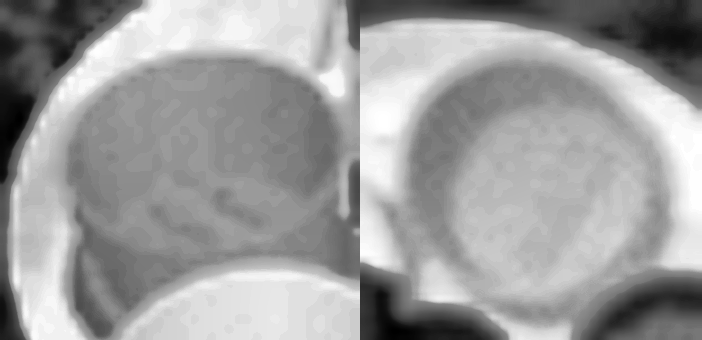

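Request:
jog_arm --pt "1.6 0 0 0.6 -4.2 -1 4" --pt "1.6 0 0 0.6 -4.2 -0.9 4" --pt "1.7 0 0 0.6 -4.3 -0.8 4" --pt "1.6 0 0 0.6 -4.3 -0.7 4" --pt "1.7 0 0 0.6 -4.3 -0.6 4" --pt "0 0 0 0 0 0 4" --pt "0 0 0 0 0 0 4"

```text
time: 54.6
position: [0.4253, -0.1336, 0.1516]
tool_rot: [0.099, 1.568, -0.1]
ft_force: [0.1, -0.0, -0.2]
grip_width: 0.458
```

Run:
```python
from h import *
s,M=st()
plan([(.4245,-.1335,.072,-7.2,4,3)])
```

```text
t 54.6 p [ 0.4253 -0.1336  0.1516] F [ 0.1 -0.  -0.2] g 3.98
[[ 0.     0.126  0.992]
 [-0.     0.992 -0.126]
 [-1.    -0.     0.   ]]
[-0.443 -0.086  0.667  2.069  0.059  1.141  0.07 ]
[[0,0,0,2.65,0,-0.03,4],[0,0,0,2.66,0,-0.03,4],[-0.1,0,0,2.65,0,-0.03,4]]
```

Request:
jog_arm --pt "0 0 0 2.6 0 0 4" --pt "0 0 0 2.6 0 0 4" --pt "0 0 0 2.7 0 -0.1 4" --pt "0 0 0 0 0 0 4" --pt "0 0 0 0 0 0 0" --pt "0 0 0 0 0 0 0" --pt "0 0 0 0 0 0 0" --pt "0 0 0 0 0 0 0" --pt "0 0 0 0 0 0 0" --squeeze 35

```text
time: 55.72
position: [0.4241, -0.1335, 0.0732]
tool_rot: [0.1, 1.567, -0.099]
ft_force: [-1.2, 1.0, 5.8]
grip_width: 0.155
```

Request:
jog_arm --pt "0 0 0 0 0 1.2 0" --pt "0 0 0 0 0 1.5 0" --pt "0 0 0 0 0 1.5 0" --pt "0 0 0 0 0 1.5 0" --pt "0 0 0 0 0 1.5 0" --pt "0 0 0 0 0 1.5 0" --pt "0 0 0 0 0 1.5 0" --pt "0 0 0 0 0 1 0" --pt "0 0 0 0 0 0 0" --pt "0 0 0 0 0 0 0"

```text
time: 56.98
position: [0.5352, -0.1483, 0.0732]
tool_rot: [0.099, 1.568, -0.1]
ft_force: [-0.8, -0.3, 4.7]
grip_width: 0.154
```

Run:
```python
from h import *
s,M=st()
shot('side','s28',(200,130,420,350),3)
```

```text
t 56.98 p [ 0.5352 -0.1483  0.0732] F [-0.8 -0.3  4.7] g 1.34
[[ 0.001  0.126  0.992]
 [-0.     0.992 -0.126]
 [-1.    -0.     0.001]]
[-0.362  0.314  0.675  1.897 -0.23   1.007  0.286]
```

View pics/s28.png

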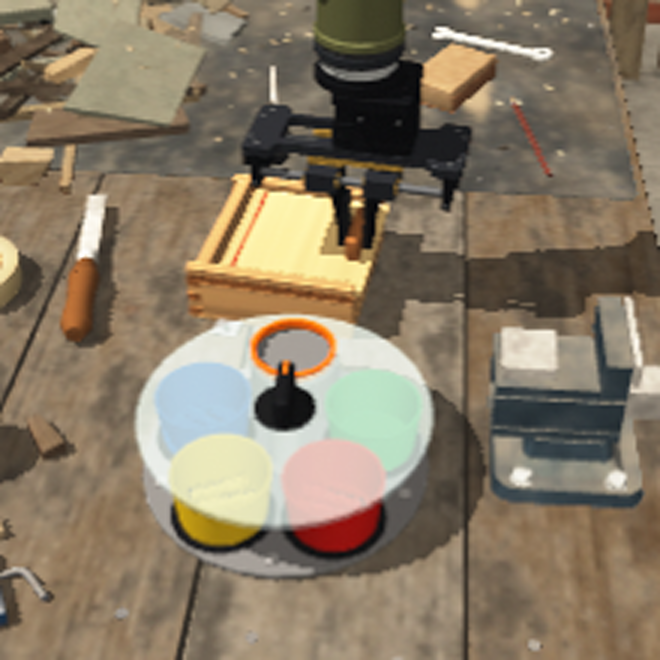

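Request:
jog_arm --pt "0 0 0 0 0 0.4 0" --pt "0 0 0 0 0 0.4 0" --pt "0 0 0 0 0 0 0" --pt "0 0 0 0 0 0 0"

```text
time: 57.52
position: [0.5411, -0.1491, 0.0732]
tool_rot: [0.1, 1.572, -0.099]
ft_force: [-6.7, 2.0, 10.6]
grip_width: 0.161
```

Request:
jog_arm --pt "0 0 0 0 0 0.3 0" --pt "0 0 0 0 0 0.3 0" --pt "0 0 0 0 0 0 0" --pt "0 0 0 0 0 0 0"

```text
time: 58.02
position: [0.5413, -0.1491, 0.0729]
tool_rot: [0.104, 1.585, -0.097]
ft_force: [-22.1, 3.0, 26.0]
grip_width: 0.155
```

Request:
jog_arm --pt "0 0 0 0 0 -0.5 0" --pt "0 0 0 0 0 0 4" --pt "0 0 0 0 0 0 4" --pt "0 0 0 0 0 0 4" --pt "0 0 0 -3 0 0 4" --pt "0 0 0 -5 0 0 4" --pt "0 0 0 -4 0 0 4" --pt "0 0 0 0 0 0 4"

```text
time: 59.02
position: [0.546, -0.1494, 0.196]
tool_rot: [0.099, 1.562, -0.099]
ft_force: [-1.0, -0.1, -0.8]
grip_width: 0.459
```

Run:
```python
from h import *
plan([(.48,.10,.22,10,4),(.40,.38,.22,40,4)])
```

```text
[[-3.4,0.1,0,-0.49,4.78,-1.93,4],[-3.5,0.1,0,-0.49,4.89,-1.65,4],[-3.4,0.1,0,-0.49,4.98,-1.35,4],[-3.5,0,0,-0.48,5.05,-1.05,4],[-3.4,0.1,0,-0.49,5.11,-0.74,4],[-6,0,0,0,5.79,-0.61,4],[-6,0,0,0,5.83,0.01,4],[-6,0,0,0,5.79,0.61,4],[-6,0,0,-0.01,5.7,1.22,4],[-6,0,0,0,5.54,1.8,4]]
```

Request:
jog_arm --pt "-3.4 0 0 -0.5 4.8 -1.9 4" --pt "-3.5 0 0 -0.5 4.9 -1.6 4" --pt "-3.4 0 0 -0.5 5 -1.3 4" --pt "-3.5 0 0 -0.5 5 -1 4" --pt "-3.4 0 0 -0.5 5.1 -0.7 4" --pt "-6 0 0 0 5.8 -0.6 4" --pt "-6 0 0 0 5.8 0 4" --pt "-6 0 0 0 5.8 0.6 4" --pt "-6 0 0 0 5.7 1.2 4" --pt "-6 0 0 0 5.5 1.8 4"

```text
time: 60.28
position: [0.3989, 0.3816, 0.2163]
tool_rot: [-0.549, 1.502, 0.548]
ft_force: [1.2, 0.4, 0.5]
grip_width: 0.456
```

Request:
jog_arm --pt "0 0 0 0 0 0 4" --pt "0 0 0 0 0 0 4" --pt "0 0 0 0 0 0 4"

```text
time: 60.65
position: [0.4009, 0.3783, 0.2171]
tool_rot: [-0.544, 1.502, 0.543]
ft_force: [-0.1, 0.1, -0.9]
grip_width: 0.46
```

Run:
```python
from h import *
s,M=st()
im,d=shot('top','t29',(180,110,340,250),5)
shot('side','s29',(200,130,420,350),3)
opening(im,(180,120,276,225))
a=np.load('pics/t29.npy');
t0=cv2.imread('pics/top0.png')
dd=cv2.absdiff(a,t0).max(2); 
for nm,(x0,y0,x1,y1) in dict(lid=(286,130,360,205),pencil=(385,243,450,268),sd=(385,140,470,165),block=(435,200,488,245)).items(): print(nm,dd[y0:y1,x0:x1].max(),(dd[y0:y1,x0:x1]>40).sum())
```

```text
t 60.65 p [0.4009 0.3783 0.2171] F [-0.1  0.1 -0.9] g 4.0
[[-0.    -0.64   0.768]
 [-0.001  0.768  0.64 ]
 [-1.    -0.001 -0.001]]
[-1.001  0.124  0.213  1.741 -0.027  1.281 -0.087]
orange n 105 mean [0.5808 0.0114] circ [0.5761 0.0092] r 0.0315 az -87.4 rad 0.0684
orange n 14 mean [0.5796 0.0735] circ [0.5796 0.0735] r 0.0042 az -31.2 rad 0.0077
lid 34 0
pencil 6 0
sd 19 0
block 5 0
```

View pics/t29.png

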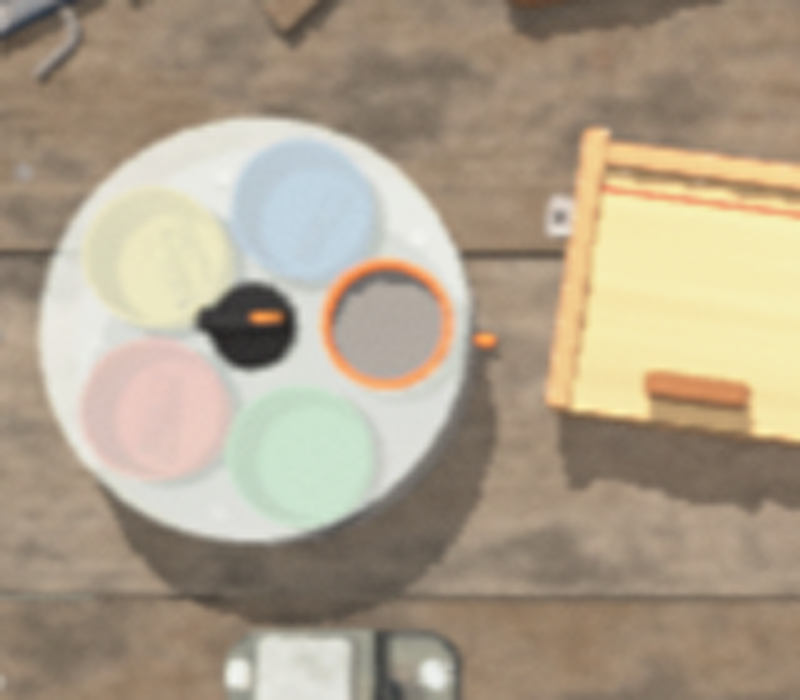

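```bash
python3 -c "
from bench import *
print(close_job())"
```

```text
the job is handed in; nothing more can be done
None
```

I refilled the dispenser and handed the job in at about 61 s; no verdict was reported. Five plugs were there, four in the box and one yellow on the steel sheet. Each went into the cup of its own colour: one blue, two yellow, two red.

**Lid:** I drew it out about 118 mm, with its red line at the front of the box, and at the end pushed it home until it met its stop. There the gripper stood at x = 0.541, as before the pull, and the last top picture of the lid matches the first.

**Cover:** The opening's centre measured (0.576, 0.009). I placed the blank station at about (0.574, 0.006) by a fit to the four cups, and at about (0.575, 0.010) from the boss itself. Both lie within about 4 mm, against the 10 mm allowed.

**Plugs:** The side view showed the red and yellow ones in their cups through the opening. I did not look straight into the blue cup after that drop. The evidence there is the plug held over the opening, its absence everywhere else afterwards, and a faint plug shape seen through the clear cover.

**Bystanders:** The pencil, screwdriver and sanding block show no change between the first and last pictures. The arm stands clear of everything.

No check failed. The small disagreements, a few mm, were:
- The knob axis was about 3–4 mm off between camera and arm.
- The tool overshot by about 5 mm at the end of fast moves; I let it settle and corrected it before each release.

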